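# Set the filling hopper and refill the blue bin

### The arm

A 6-joint arm with a two-finger parallel gripper is mounted at the origin on the work surface. World frame = base frame: x ahead of the robot, y to its left, z up, the work surface at z = 0. Lengths are in m, angles in degrees, forces in N, time in s.
With the tool pointing down it reaches from about 0.25 to 0.725 m from the base axis. Payload 9.7 kg.
Tool frame: the origin (TCP) lies on the centre line of the jaws, within the pads' length; the fingertips stand tip_extent ahead of it and the grasp point (between the pads) lies 3 mm ahead of it (tip_extent is the distance from the TCP to the fingertips, in m); z points along the fingers, y is the line along which they close (so a half turn about z gives the same grasp; the last joint's range is limited). The gripper opens to 85 mm and grips with 20 to 120 N. Pads are 22 mm wide; open, the fingers measure 114 mm over their backs; the gripper's body (76 mm by 85 mm) begins 54 mm behind the grasp point. The pads swing forward as they close: fully open they stand 13 mm farther back than shut.
Start: joints at [-69.5, 4.979, 10.078, 95.1, 0, 90], TCP at [0.193, -0.515, 0.253] pointing down, gripper open.
Joint ranges: [-179.16, 179.16], [-48.56, 103.87], [-65.8, 70.77], [-126.05, 130.52], [-82.76, 87.17], [-180, 180]. Speed limits (degrees/s): [127.2, 127.2, 147.25, 180, 180, 180].

### API

Orientations are given as [roll, pitch, yaw] about the fixed x, y, z axes, in that order (R = Rz(yaw) Ry(pitch) Rx(roll)).
In Python, from workcell import * gives the robot as it stands.
- The arm moves only by the tool servo_tool, never from a script. Its argument "rows" is a list of rows, each an object with "offset": the shift along the tool's x, y, z as a fraction of full scale, a list of three; "yaw": the turn about the tool's z as a fraction of full scale; "claw": the closure, from 0 (fully open) to 1 (shut). A call has 1 to 12 rows; each row is the pose to reach, as a shift and turn from the pose commanded when the call began, along the tool's axes at that moment, turning the shorter way round; what a row does not reach only later rows make up. Full scale, the value 1, is 0.1 m for a shift and pi rad for a turn. A row lasts 1/8 s, in which the tool goes at most 62.5 mm and 10.7 degrees, less where a joint would pass 70% of its speed; a pose out of reach is approached as far as the arm can. A call with a number of a shift or a turn outside -1 to 1 is refused whole. A call with a gripper value outside its range is refused whole. The fingers move at their own pace and stop on an object; "squeeze" is the grip in N (left out, the last holds). Time passes only in rows, so rows that repeat a pose let the fingers close. It gives the time, the measured TCP pose, the force, the opening and the grip force at its end, in the units of the state.
- get_obs(): the state, without advancing time (a new reading comes with each control period).
- camera(name): name is "scene" or "top" or "wrist"; returns (picture, depth): 400x640x3 uint8, red, green, blue; 400x640 float32, m along the optical axis (not along the pixel's ray), 0 where there is no reading.
- camera_info(name): a dict with "fx", "fy", "cx", "cy" (pixels), "cam_to_world" (4x4, takes a point from camera to world coordinates); the wrist camera has in their place "hand_eye" (4x4, takes a point from camera to tool coordinates, whose origin is the TCP and whose axes are the flange's). Camera axes: x right, y up, looking along -z (the intrinsics and any distortion apply to the point x, -y, -z); pixel columns grow to the right and rows downward; lengths in m; the calibration is good to about 2 mm. A picture is of the moment at which its call begins: read the wrist's pose just before it. camera_info takes no time and is no camera call.
- job_done(): hands the job in; it is judged then, once.
The state is a dict: "time": time; "q": joint angles; "qd": joint speeds; "joint_efforts": joint torques, N m; "ee_pos": TCP position; "tcp_rot": TCP orientation; "wrist_force": force on the tool from outside, world axes, zero at the start; "torque": the same for the moment, N m; "opening": finger opening in m; "grasp_force": force on a finger pad.
Only numpy, scipy, OpenCV 4.12 (cv2) and the standard library are available. Lean on these libraries where they do the work, as an engineer would, in place of code of your own. Each camera call takes 0.05 s, during which the arm holds its last target. There are 200 camera calls.

### The job

Free the red wing knob, slide the hopper over the blue bin and turn the knob tight again. Then draw the red tray out of its rack, weigh it by setting it down on the scale and letting go, take it again and tip all four brass fittings through the hopper into the blue bin. Put the empty tray back on the scale, and leave the tin, jar, tape, spray can and screwdriver where they are.

Things in the scene. Friction and masses are not known exactly. Their poses are not given: they have to be found in the camera images.
- station: fixed filling station: an aluminium rail (24 wide, top at z 109) along this frame's y axis on two posts; the origin is on the table under the middle of the row of three bins, the rail runs at x = -120 and its posts stand at y = +-172 (overall y +-180).
- carriage (a joint): slide of the hopper carriage along the station's +y, metres, 0 = middle of the rail, stops at +-0.115; free it moves with about 2 N.
- hopper (a point): centre of the bottom opening (90 x 90, at z 65) of the yellow square hopper that hangs from the carriage. The hopper flares to about 132 x 132 at its top, z 153 (robot-side wall z 146); the carriage's grey block with the red wing knob is 120 nearer the robot.
- clamp (a joint): angle of the red wing knob on the carriage, rad: 0 = tight (end stop), grows anticlockwise seen from above to 1.5 = fully free (end stop); the clamp lets go above about 0.6.
- knob_grip (a point): point on the knob's vertical axis at the height to grip it, 16 below its top. The knob's wing is 48 long, 12 thick, 40 high (z 130 to 170); the wing's length lies along the station's x at joint value 0 and turns with the joint. Flat block top at z 121 under it; it rides with the carriage.
- bin_blue: blue stock bin, the target, open box 130 (x) x 106 (y) x 55 high, walls 4, fixed under the hopper's path; origin under its centre, axes as the station's.
- bin_green: green bin, same size, not the target.
- bin_grey: grey bin, same size, not the target.
- rack: fixed low parking rack: wooden board 120 (x) x 200 (y), underside at z 125, top at 137 (a small carton on it reaches 172), on side panels at y +-94 and a back panel at x = 57; open towards its -x (board edge at x = -60). Origin on the table under the board's centre.
- tray: red tray of brass fittings, 170 long (x) x 100 wide (y), floor 4 thick, side walls 40 high and 4 thick, rear wall 50 high at x = -85, pouring mouth at x = +85 with a ramp that rises to 15; 0.35 kg plus 4 fittings of 50 g. Origin under the centre of its floor. At the start its rear end is under the rack's board.
- tray_bar (a point): middle of the black carrying bar across the tray (along the tray's y, 92 clear between its end posts, 12 thick along x, 16 high), 88 above the tray's underside, for carrying it level.
- tray_handle (a point): point to grip on the black slab handle behind the rear wall, at tray x = -102, z = 74. The slab is 60 wide (y), 12 thick, 60 long, and leans back 30 degrees from the tray's z towards -x: it runs along (-0.5, 0, 0.866) of the tray from (-85, 0, 45); its flat faces look along (0.866, 0, 0.5). Grip it with the fingers coming down the slab.
- scale: fixed counting scale, steel plate 190 (x) x 160 (y), top at z 45; origin on the table under its centre.
- fitting1_c (a point): centre of one brass fitting (28 across, 30 long) in the tray.
- fitting2_c (a point): centre of one brass fitting (28 across, 30 long) in the tray.
- fitting3_c (a point): centre of one brass fitting (28 across, 30 long) in the tray.
- fitting4_c (a point): centre of one brass fitting (28 across, 30 long) in the tray.
- tin: bystander, leave alone: blue paint tin, 100 across, 110 high; origin under its centre.
- jar: bystander, leave alone: amber jar with white cap, 60 across, 75 high; origin under its centre.
- tape: bystander, leave alone: black roll of tape lying flat, 90 across, 40 high; origin under its centre.
- spray: bystander, leave alone: green spray can, 60 across, 150 high; origin under its centre.
- screwdriver: bystander, leave alone: screwdriver lying flat; origin under its centre.

How it is judged:
By the outcome, as a careful person would: the job done as asked, in the order asked, and still so for the second after the job is handed in, with the robot touching nothing.
It also fails if it takes over 72 s, if anything falls off the work surface, if the arm or the gripper's body presses on something with over 40 N, if the wrist force passes 120 N, or if a joint passes its speed limit or range.

## Working session

There is one attempt and no reset: what is moved stays moved. The work goes in short steps, Python scripts to look and compute and a tool call to move; the robot and the scene stay as the last step left them, time stands still between calls to the robot, and variables do not carry over. Pictures are saved under pics/ and viewed, at most 10 in all, crops included, and the job is handed in when it is done.

Besides the shell and the picture viewer there is one more tool, called after ">>>" in YAML: its name, and indented under it one key for each argument. servo_tool: Moves the arm, as the interface text tells. Its arguments: {"type":"object","properties":{"rows":{"type":"array"},"squeeze":{"type":"number"}},"required":["rows"]}

```bash
ls; mkdir -p pics
python3 - <<'E'
from workcell import *
import cv2,numpy as np
o=get_obs();print({k:np.round(v,3).tolist() for k,v in o.items()})
for n in ["scene","top","wrist"]:
    p,d=camera(n);cv2.imwrite(f"pics/{n}0.png",p[:,:,::-1]);np.savez(f"{n}0.npz",p=p,d=d)
    i=camera_info(n);print(n,{k:np.round(v,4).tolist() for k,v in i.items()})
print([k for k in dir() if k[0]!='_'])
E
```

```text
pics
{'time': 0.0, 'q': [-69.5, 5.012, 10.034, 95.101, -0.001, 90.001], 'qd': [0.055, -0.07, 0.072, 0.086, 0.024, -0.036], 'joint_efforts': [-0.002, -52.039, 46.48, 0.016, -0.0, 0.0], 'ee_pos': [0.193, -0.515, 0.253], 'tcp_rot': [-179.921, 0.001, 20.499], 'wrist_force': [0.603, 0.238, -0.493], 'torque': [0.009, -0.002, -0.066], 'grasp_force': 0.0, 'opening': 0.086}
scene {'fx': 461.5794, 'fy': 461.5794, 'cx': 320.3464, 'cy': 192.3766, 'cam_to_world': [[-0.5807, -0.7035, 0.4097, 1.0983], [0.8141, -0.5009, 0.2939, 0.45], [-0.0015, 0.5042, 0.8636, 1.233], [0.0, 0.0, 0.0, 1.0]]}
top {'fx': 363.1948, 'fy': 363.1948, 'cx': 313.2096, 'cy': 195.8637, 'cam_to_world': [[-0.0212, 0.9982, -0.0557, 0.4971], [-0.9996, -0.0201, 0.0195, 0.0571], [0.0183, 0.0561, 0.9983, 1.0481], [0.0, 0.0, 0.0, 1.0]]}
wrist {'fx': 355.4944, 'fy': 355.4944, 'cx': 325.3743, 'cy': 202.2414, 'hand_eye': [[0.0005, 0.9595, 0.2816, 0.0722], [1.0, -0.0005, -0.0, -0.0013], [0.0001, 0.2816, -0.9595, -0.1205], [0.0, 0.0, 0.0, 1.0]]}
['PlanningError', 'camera', 'camera_info', 'cv2', 'd', 'get_obs', 'i', 'job_done', 'n', 'np', 'o', 'p', 'tip_extent']
```

View pics/top0.png

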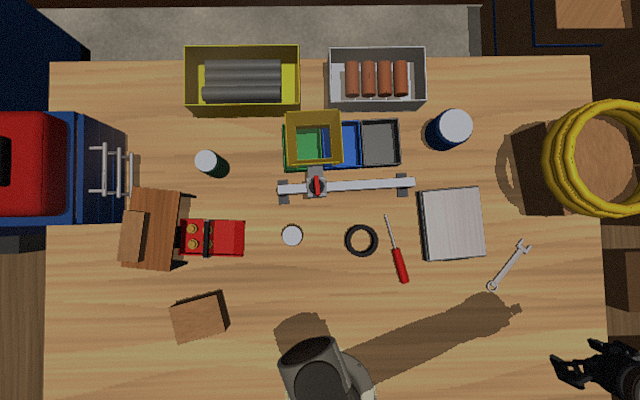

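View pics/scene0.png

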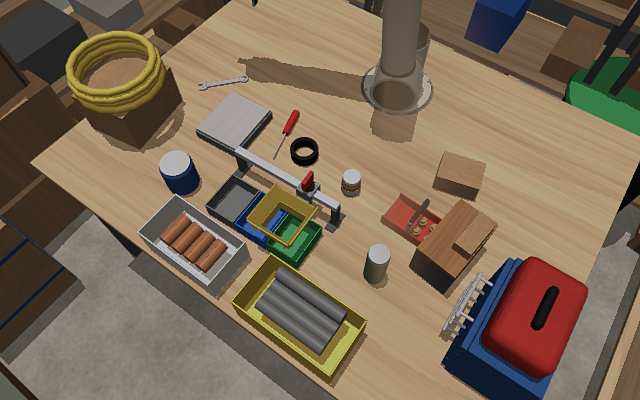

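The top view shows the station (rail from (278,188) to (414,182), knob at (317,186)) and the hopper over the green bin at (313,137), with the blue bin next to it. The tray bar is at (208,238) with the tray's rear under the rack at left, and the scale is at (452,223). Next I'll measure with depth.

```bash
cat > h.py <<'E'
import numpy as np,cv2
from workcell import *
from scipy.spatial.transform import Rotation as Ro
def T(n,o=None):
    i=camera_info(n)
    if n!="wrist": return i,np.array(i["cam_to_world"])
    o=o or get_obs();W=np.eye(4);W[:3,:3]=Ro.from_euler("xyz",o["tcp_rot"],degrees=True).as_matrix();W[:3,3]=o["ee_pos"]
    return i,W@np.array(i["hand_eye"])
def cloud(n,d,o=None):
    i,M=T(n,o);v,u=np.mgrid[:d.shape[0],:d.shape[1]]
    P=np.stack([(u-i["cx"])/i["fx"]*d,-(v-i["cy"])/i["fy"]*d,-d],-1)
    return P@M[:3,:3].T+M[:3,3]
def hsv(p): return cv2.cvtColor(p,cv2.COLOR_RGB2HSV)
def mk(p,h0,h1,s0=90,v0=40,v1=255):
    h=hsv(p);return (h[...,0]>=h0)&(h[...,0]<=h1)&(h[...,1]>=s0)&(h[...,2]>=v0)&(h[...,2]<=v1)
def rect(X): 
    c,s,a=cv2.minAreaRect((X[:,:2]*1000).astype(np.float32));return np.round([*c,*s,a],1)
def show(name,X):
    if len(X)<5: print(name,len(X));return
    print(name,len(X),"rect mm",rect(X),"med",np.round(np.median(X,0)*1000,1),"zmax",round(np.percentile(X[:,2],98)*1000,1))
E
python3 - <<'E'
from h import *
print("tip",tip_extent if not callable(tip_extent) else tip_extent(0))
z=np.load("top0.npz");p,d=z["p"],z["d"];C=cloud("top",d);Z=C[...,2]
v,u=np.mgrid[:400,:640]
def box(a,b,c,e): return (u>=a)&(u<=c)&(v>=b)&(v<=e)&(d>0)
print("table z",np.median(Z[box(300,290,400,320)]))
red=mk(p,0,8,130)|mk(p,172,180,130)
show("knobtop",C[red&box(300,165,335,205)&(Z>.155)])
show("rail",C[box(270,165,425,205)&(Z>.1)&(Z<.118)])
show("scale",C[box(405,175,500,270)&(Z>.035)&(Z<.055)])
y=mk(p,20,34,100);show("hopper",C[y&box(270,95,360,175)&(Z>.12)])
show("hoptop",C[y&box(270,95,360,175)&(Z>.143)&(Z<.16)])
b=mk(p,105,125,120);show("blue rim",C[b&box(320,105,370,175)&(Z>.04)&(Z<.065)])
show("bins rim",C[box(270,105,410,175)&(Z>.045)&(Z<.062)])
show("board",C[box(110,170,200,280)&(Z>.13)&(Z<.145)])
show("carton",C[box(110,170,200,280)&(Z>.163)&(Z<.18)])
show("tray red",C[red&box(150,200,260,270)&(Z>.0)])
show("tray wall",C[red&box(150,200,260,270)&(Z>.033)&(Z<.045)])
show("bar",C[box(190,210,250,265)&(Z>.085)&(Z<.105)])
show("brass",C[mk(p,18,32,110)&box(180,210,250,265)])
for n,bb in dict(tin=(415,100,480,160),jar=(275,215,310,250),tape=(335,215,385,265),spray=(190,140,235,185)).items():
    show(n,C[box(*bb)&(Z>.03)])
E
```

```text
tip 0.022
table z 0.0004199767054267056
knobtop 93 rect mm [572.6  30.3  44.8  11.7   5.3] med [572.4  30.4 170.5] zmax 174.1
rail 1125 rect mm [588.3 -49.3 357.3  81.6  89.1] med [576.8 -70.7 109.5] zmax 113.3
scale 4067 rect mm [ 470.8 -350.4  198.6  167.5    3.9] med [ 470.  -349.3   45.5] zmax 49.3
hopper 1465 rect mm [718.3  52.9 182.5 173.8   2.6] med [724.1  38.  140.3] zmax 155.7
hoptop 636 rect mm [696.3  35.2 136.8 140.2   2.2] med [723.3  36.9 150.4] zmax 156.7
blue rim 252 rect mm [695.5 -44.  127.7 106.7   2.4] med [676.7 -68.8  54.5] zmax 58.8
bins rim 952 rect mm [719.6 -46.3 176.  393.    2.4] med [715.  -94.1  54.8] zmax 60.4
board 2940 rect mm [501.9 420.  163.2 258.2  82. ] med [488.3 426.9 137.5] zmax 141.3
carton 1152 rect mm [460.1 476.5  52.2 120.3  82.6] med [459.7 474.5 172.4] zmax 175.6
tray red 1819 rect mm [443.2 328.5 186.7 106.2  87. ] med [442.7 307.7   6. ] zmax 48.7
tray wall 186 rect mm [445.3 319.2 167.4  99.6  86.4] med [413.6 350.7  40.3] zmax 44.2
bar 225 rect mm [446.1 319.7  13.2  99.2  87.5] med [446.5 318.9  96.1] zmax 99.9
brass 250 rect mm [442.5 319.4 199.1 156.4  88.8] med [452.9 369.7  26.9] zmax 79.9
tin 1476 rect mm [ 755.8 -321.6  163.4   96.1   31.7] med [ 724.  -325.4  109.3] zmax 113.5
jar 380 rect mm [448.   96.6  57.6  57.7  88.7] med [449.6  96.4  74.9] zmax 78.9
tape 424 rect mm [428.3 -95.4  88.9  86.7  43.4] med [427.6 -96.5  40.2] zmax 44.0
spray 679 rect mm [641.4 302.2  57.2  56.4  25.6] med [636.5 294.2 148.8] zmax 153.5
```

Run:
```python
import cv2
a=cv2.imread("pics/top0.png")
cv2.imwrite("pics/crop0.png",cv2.hconcat([cv2.resize(a[180:280,110:260],(400,267)),cv2.resize(a[100:205,270:428],(400,267))]))
```

```text
(no output)
```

View pics/crop0.png

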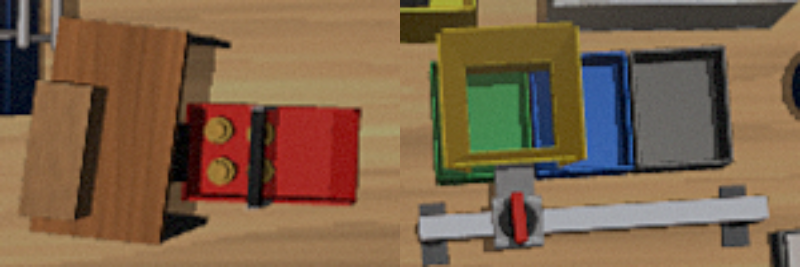

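>>> servo_tool:
  rows:
    - {"offset": [0.45,-0.38,0],"yaw": 0.05,"claw": 0}
    - {"offset": [0.9,-0.75,0],"yaw": 0.1,"claw": 0}
    - {"offset": [0.9,-0.75,0],"yaw": 0.1,"claw": 0}

```text
time: 0.52
ee_pos: [0.252, -0.411, 0.2537]
tcp_rot: [180.0, -0.0, 2.6]
wrist_force: [-0.2, -0.6, -0.0]
opening: 0.085
grasp_force: 0.0
```

>>> servo_tool:
  rows:
    - {"offset": [0.34,-0.43,0],"yaw": 0,"claw": 0}
    - {"offset": [0.68,-0.86,0],"yaw": 0,"claw": 0}

```text
time: 0.78
ee_pos: [0.3151, -0.3242, 0.253]
tcp_rot: [-180.0, 0.0, 2.5]
wrist_force: [0.9, -0.1, 0.5]
opening: 0.0852
grasp_force: 0.0
```

>>> servo_tool:
  rows:
    - {"offset": [0.34,-0.43,0],"yaw": 0,"claw": 0}
    - {"offset": [0.68,-0.86,0],"yaw": 0,"claw": 0}

```text
time: 1.02
ee_pos: [0.3797, -0.2349, 0.2531]
tcp_rot: [180.0, -0.0, 2.5]
wrist_force: [2.3, -1.2, -0.2]
opening: 0.0855
grasp_force: 0.0
```

>>> servo_tool:
  rows:
    - {"offset": [0.34,-0.43,0],"yaw": 0,"claw": 0}
    - {"offset": [0.68,-0.86,0],"yaw": 0,"claw": 0}
    - {"offset": [0.68,-0.86,0],"yaw": 0,"claw": 0}

```text
time: 1.4
ee_pos: [0.4448, -0.1448, 0.2527]
tcp_rot: [-180.0, 0.0, 2.8]
wrist_force: [0.3, -1.1, 0.4]
opening: 0.0855
grasp_force: 0.0
```

Run:
```python
from h import *
z=np.load("top0.npz");p,d=z["p"],z["d"];C=cloud("top",d);Z=C[...,2]
v,u=np.mgrid[:400,:640]
m=(u>270)&(u<425)&(v>165)&(v<205)&(Z>.1)&(Z<.118)&(hsv(p)[...,1]<50)
k=((u<303)|(u>332))&m&(hsv(p)[...,2]>110)
X=C[k];show("rail",X)
l=cv2.fitLine((X[:,:2]).astype(np.float32),cv2.DIST_HUBER,0,.01,.01).ravel();print("rail dir",np.degrees(np.arctan2(l[1],l[0])),l[2:])
o=get_obs();p,d=camera("wrist");C=cloud("wrist",d,o);Z=C[...,2];np.savez("w1.npz",p=p,d=d)
cv2.imwrite("pics/w1.png",p[:,:,::-1])
print(np.round(o["ee_pos"],4),np.round(o["tcp_rot"],2),o["time"])
red=mk(p,0,8,130)|mk(p,172,180,130)
show("knob",C[red&(Z>.16)&(Z<.18)])
# board edge
z=np.load("top0.npz");p,d=z["p"],z["d"];C=cloud("top",d);Z=C[...,2]
b=(u>110)&(u<200)&(v>170)&(v<280)&(Z>.13)&(Z<.143);X=C[b&(abs(C[...,0]-.446)<.05)]
print("board edge y at bar x",np.percentile(X[:,1],[1,3,5]))
```

```text
rail 976 rect mm [576.5 -48.4  23.5 357.3   2.3] med [576.7 -86.4 109.5] zmax 113.0
rail dir -87.69034 [ 0.576968   -0.06860882]
[ 0.4448 -0.1448  0.2527] [-1.7997e+02  4.0000e-02  2.8300e+00] 1.4
knob 432 rect mm [552.2  27.1   7.3  12.1  56.3] med [552.5  25.8 166.5] zmax 170.9
board edge y at bar x [0.38357707 0.38672753 0.38876651]
```

>>> servo_tool:
  rows:
    - {"offset": [0.34,-0.43,0],"yaw": 0,"claw": 0}
    - {"offset": [0.68,-0.85,0],"yaw": 0,"claw": 0}

```text
time: 1.7
ee_pos: [0.5079, -0.0598, 0.2535]
tcp_rot: [180.0, -0.0, 2.4]
wrist_force: [0.6, -0.7, 0.4]
opening: 0.0854
grasp_force: 0.0
```

>>> servo_tool:
  rows:
    - {"offset": [0.34,-0.43,0],"yaw": 0,"claw": 0}
    - {"offset": [0.68,-0.85,0],"yaw": 0,"claw": 0}
    - {"offset": [0.68,-0.85,0],"yaw": 0,"claw": 0}

```text
time: 2.08
ee_pos: [0.5731, 0.0274, 0.2518]
tcp_rot: [-179.9, 0.1, 2.9]
wrist_force: [0.5, -0.5, -0.1]
opening: 0.0854
grasp_force: 0.0
```

>>> servo_tool:
  rows:
    - {"offset": [0,0,0.4],"yaw": 0,"claw": 0.3}
    - {"offset": [0,0,0.8],"yaw": 0,"claw": 0.3}
    - {"offset": [0,0,0.96],"yaw": 0,"claw": 0.3}
    - {"offset": [0,0,0.96],"yaw": 0,"claw": 0.5}

```text
time: 2.58
ee_pos: [0.5712, 0.0257, 0.1571]
tcp_rot: [-179.9, 0.1, 2.6]
wrist_force: [0.7, -0.5, 0.2]
opening: 0.0436
grasp_force: 0.0
```

>>> servo_tool:
  rows:
    - {"offset": [0,0,0],"yaw": 0,"claw": 1}
    - {"offset": [0,0,0],"yaw": 0,"claw": 1}
    - {"offset": [0,0,0],"yaw": 0,"claw": 1}
    - {"offset": [0,0,0],"yaw": 0,"claw": 1}
  squeeze: 60

```text
time: 3.08
ee_pos: [0.5724, 0.0274, 0.1597]
tcp_rot: [-179.9, -0.2, 2.7]
wrist_force: [-0.4, 2.4, 6.2]
opening: 0.0112
grasp_force: 58.9
```

>>> servo_tool:
  rows:
    - {"offset": [0,0,0],"yaw": -0.05,"claw": 1}
    - {"offset": [0,0,0],"yaw": -0.1,"claw": 1}
    - {"offset": [0,0,0],"yaw": -0.15,"claw": 1}
    - {"offset": [0,0,0],"yaw": -0.2,"claw": 1}
    - {"offset": [0,0,0],"yaw": -0.25,"claw": 1}
    - {"offset": [0,0,0],"yaw": -0.3,"claw": 1}
    - {"offset": [0,0,0],"yaw": -0.35,"claw": 1}
    - {"offset": [0,0,0],"yaw": -0.4,"claw": 1}
    - {"offset": [0,0,0],"yaw": -0.45,"claw": 1}
    - {"offset": [0,0,0],"yaw": -0.47,"claw": 1}

```text
time: 4.32
ee_pos: [0.5733, 0.0268, 0.1597]
tcp_rot: [179.7, -0.1, 87.5]
wrist_force: [3.7, -0.6, 3.7]
opening: 0.0111
grasp_force: 58.4
```

>>> servo_tool:
  rows:
    - {"offset": [-0.2,0.02,0],"yaw": 0,"claw": 1}
    - {"offset": [-0.4,0.04,0],"yaw": 0,"claw": 1}
    - {"offset": [-0.6,0.05,0],"yaw": 0,"claw": 1}
    - {"offset": [-0.78,0.07,0],"yaw": 0,"claw": 1}
    - {"offset": [-0.78,0.07,0],"yaw": 0,"claw": 1}
    - {"offset": [-0.78,0.07,0],"yaw": 0,"claw": 1}

```text
time: 5.08
ee_pos: [0.5765, -0.0522, 0.1596]
tcp_rot: [179.7, -0.1, 87.2]
wrist_force: [3.0, -2.0, 7.9]
opening: 0.0113
grasp_force: 59.2
```

```bash
cat > hop.py <<'E'
from h import *
p,d=camera("top");C=cloud("top",d);Z=C[...,2];v,u=np.mgrid[:400,:640]
y=mk(p,20,34,100)&(u>270)&(u<400)&(v>95)&(v<175)
show("hoptop",C[y&(Z>.143)&(Z<.16)])
b=mk(p,105,125,120)&(u>320)&(u<400)&(v>100)&(v<175);show("blue",C[b&(Z>.0)])
red=mk(p,0,8,130)|mk(p,172,180,130);show("knob",C[red&(Z>.16)&(Z<.18)&(u>300)&(u<400)&(v<205)&(v>160)])
s,ds=camera("scene");C=cloud("scene",ds);Z=C[...,2];m=mk(s,20,34,100)&(Z>.143)&(Z<.16)&(abs(C[...,0]-.69)<.1)&(abs(C[...,1])<.2)
show("scene hoptop",C[m])
E
python3 hop.py; python3 -c "
from h import *
o=get_obs();print(np.round(o['ee_pos'],4),o['tcp_rot'],o['wrist_force'])
p,d=camera('top');cv2.imwrite('pics/top2.png',cv2.resize(p[90:210,260:440,::-1],(720,480)))"
```

```text
hoptop 439 rect mm [699.4 -47.6 136.8 141.    2.5] med [758.1  -9.9 150.6] zmax 156.6
blue 518 rect mm [625.9  -4.   56.3 281.1  74.2] med [710.6 -29.6   5.1] zmax 57.0
knob 0
scene hoptop 382 rect mm [699.8 -46.6 137.  144.3   2.1] med [ 703.4 -105.8  150. ] zmax 156.4
[ 0.5765 -0.052   0.1597] [ 1.79735648e+02 -5.64468165e-02  8.72652941e+01] [ 3.79580456 -0.69892357  7.3731557 ]
```

View pics/top2.png

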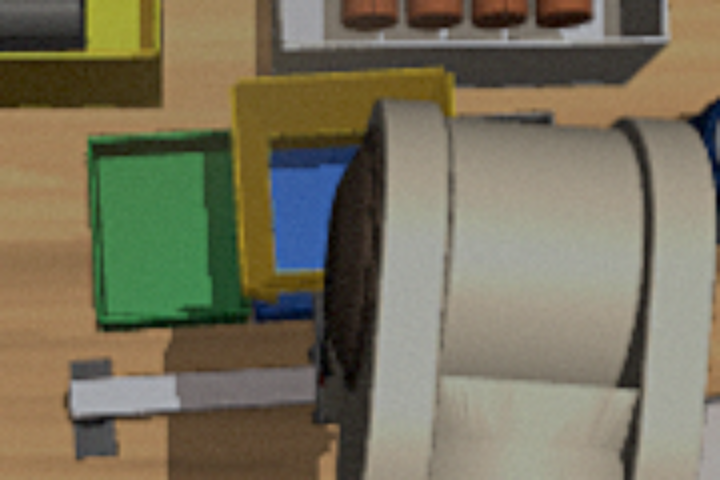

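The image shows the hopper over the blue bin (opening around (270–330, 150–270) in the crop); by measurement it is about 3.5 mm past centre. I'll nudge it back and tighten.

>>> servo_tool:
  rows:
    - {"offset": [0.035,0,0],"yaw": 0,"claw": 1}
    - {"offset": [0.035,0,0],"yaw": 0,"claw": 1}
    - {"offset": [0.035,0,0],"yaw": 0,"claw": 1}

```text
time: 5.6
ee_pos: [0.5763, -0.0481, 0.1596]
tcp_rot: [179.8, -0.1, 87.3]
wrist_force: [1.2, 0.5, 8.5]
opening: 0.0109
grasp_force: 59.3
```

```bash
python3 hop.py; python3 -c "
from h import *
o=get_obs();print(np.round(o['ee_pos'],4),o['tcp_rot'],o['wrist_force'])"
```

```text
hoptop 445 rect mm [699.1 -43.3 136.8 140.6   2.4] med [758.2  -4.4 151. ] zmax 156.8
blue 470 rect mm [625.7  -1.6  54.  277.6  76.3] med [710.9 -23.9   5. ] zmax 55.7
knob 0
scene hoptop 368 rect mm [700.3 -43.  135.3 142.5   2.1] med [711.3 -98.5 150.6] zmax 156.8
[ 0.5763 -0.0481  0.1597] [ 1.79770113e+02 -8.84057323e-02  8.72843156e+01] [ 0.52682207 -0.09339927  7.64646582]
```

>>> servo_tool:
  rows:
    - {"offset": [0,0,0],"yaw": 0.05,"claw": 1}
    - {"offset": [0,0,0],"yaw": 0.1,"claw": 1}
    - {"offset": [0,0,0],"yaw": 0.15,"claw": 1}
    - {"offset": [0,0,0],"yaw": 0.2,"claw": 1}
    - {"offset": [0,0,0],"yaw": 0.25,"claw": 1}
    - {"offset": [0,0,0],"yaw": 0.3,"claw": 1}
    - {"offset": [0,0,0],"yaw": 0.35,"claw": 1}
    - {"offset": [0,0,0],"yaw": 0.4,"claw": 1}
    - {"offset": [0,0,0],"yaw": 0.45,"claw": 1}
    - {"offset": [0,0,0],"yaw": 0.48,"claw": 1}
    - {"offset": [0,0,0],"yaw": 0.48,"claw": 1}

```text
time: 7.08
ee_pos: [0.5754, -0.0472, 0.1596]
tcp_rot: [-179.8, -0.1, 0.9]
wrist_force: [-3.8, 5.1, 11.5]
opening: 0.0109
grasp_force: 60.3
```

```bash
python3 -c "
from h import *
o=get_obs();print(np.round(o['ee_pos'],4),o['tcp_rot'],o['wrist_force'],o['torque'])"
```

```text
[ 0.5754 -0.0472  0.1596] [-1.79837713e+02 -1.21780012e-01  9.02973288e-01] [-3.83119492  5.12069916 11.52969412] [0.97725201 0.9270978  0.5332257 ]
```

>>> servo_tool:
  rows:
    - {"offset": [0,0,0],"yaw": 0,"claw": 0.3}
    - {"offset": [0,0,0],"yaw": 0,"claw": 0.3}
    - {"offset": [0,0,0],"yaw": 0,"claw": 0.3}
    - {"offset": [0,0,-0.4],"yaw": 0,"claw": 0.3}
    - {"offset": [0,0,-0.9],"yaw": 0.018,"claw": 0}
    - {"offset": [0,0,-0.9],"yaw": 0.018,"claw": 0}

```text
time: 7.82
ee_pos: [0.5764, -0.0482, 0.2514]
tcp_rot: [-179.9, -0.3, -2.4]
wrist_force: [0.3, -0.6, -0.7]
opening: 0.0854
grasp_force: 0.0
```

>>> servo_tool:
  rows:
    - {"offset": [-0.18,-0.45,0],"yaw": 0,"claw": 0}
    - {"offset": [-0.36,-0.9,0],"yaw": 0,"claw": 0}

```text
time: 8.07
ee_pos: [0.5426, 0.0116, 0.2464]
tcp_rot: [-178.5, 0.1, 0.6]
wrist_force: [-0.5, 0.0, -0.1]
opening: 0.0855
grasp_force: 0.0
```

>>> servo_tool:
  rows:
    - {"offset": [-0.18,-0.45,0],"yaw": 0,"claw": 0}
    - {"offset": [-0.36,-0.9,0],"yaw": 0,"claw": 0}

```text
time: 8.32
ee_pos: [0.5107, 0.0509, 0.249]
tcp_rot: [-176.7, 0.1, 4.1]
wrist_force: [0.3, -0.9, 0.6]
opening: 0.0855
grasp_force: 0.0
```

>>> servo_tool:
  rows:
    - {"offset": [-0.18,-0.45,0],"yaw": 0,"claw": 0}
    - {"offset": [-0.36,-0.9,0],"yaw": 0,"claw": 0}
    - {"offset": [-0.36,-0.9,0],"yaw": 0,"claw": 0}

```text
time: 8.7
ee_pos: [0.4754, 0.0894, 0.2551]
tcp_rot: [-174.6, 0.1, 7.8]
wrist_force: [-0.0, 0.2, 0.2]
opening: 0.0855
grasp_force: 0.0
```

```bash
python3 hop.py
python3 - <<'E'
from h import *
o=get_obs();p,d=camera("wrist");C=cloud("wrist",d,o);Z=C[...,2]
print(np.round(o["ee_pos"],4),np.round(o["tcp_rot"],2),o["time"])
cv2.imwrite("pics/w3.png",p[:,:,::-1])
D=(hsv(p)[...,2]<70)
near=(abs(C[...,0]-.446)<.08)&(abs(C[...,1]-.32)<.05)
show("bar",C[near&(Z>.09)&(Z<.102)])
red=mk(p,0,8,130)|mk(p,172,180,130);show("walls",C[red&(Z>.034)&(Z<.046)])
E
```

```text
hoptop 659 rect mm [699.  -44.  137.3 140.9   2.3] med [723.7 -50.7 150.4] zmax 156.8
blue 978 rect mm [621.7 -36.4 123.  286.   76.4] med [707.2 -49.3   4.9] zmax 55.7
knob 95 rect mm [575.6 -48.6  44.3  12.3   2.1] med [575.5 -47.8 170.2] zmax 173.6
scene hoptop 386 rect mm [700.6 -42.9 135.2 143.3   2.4] med [703.5 -92.9 150.6] zmax 156.6
[0.4761 0.089  0.2548] [-1.7466e+02  1.4000e-01  7.7500e+00] 8.8
bar 1986 rect mm [444.9 322.5  14.3 100.9  86.7] med [449.2 320.4  95.7] zmax 97.2
walls 2384 rect mm [444.9 322.3 169.  100.7  87. ] med [458.  378.6  39.7] zmax 45.4
```

View pics/w3.png

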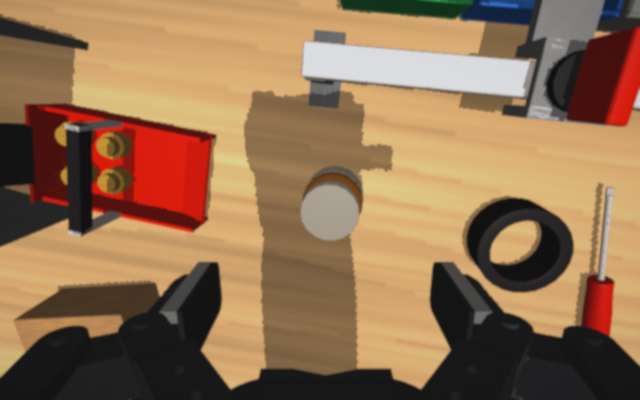

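The wrist view shows the tray (red, around (120,165)), the jar below the camera and the knob tight at right. The arm fell short and tilted, so I'll check the joints.

```bash
python3 -c "
from h import *
o=get_obs();print({k:np.round(v,2).tolist() for k,v in o.items()})"
```

```text
{'time': 8.85, 'q': [7.66, -3.91, 1.14, 95.21, 5.33, 179.94], 'qd': [-0.36, 0.45, 0.03, 0.0, -0.05, -0.02], 'joint_efforts': [0.47, -42.78, 46.44, 0.11, 0.35, -0.0], 'ee_pos': [0.48, 0.09, 0.25], 'tcp_rot': [-174.67, 0.15, 7.72], 'wrist_force': [1.17, 0.34, 0.18], 'torque': [-0.1, -0.04, -0.05], 'grasp_force': 0.0, 'opening': 0.09}
```

>>> servo_tool:
  rows:
    - {"offset": [0,0,0],"yaw": -0.055,"claw": 0}
    - {"offset": [0,0,0],"yaw": -0.11,"claw": 0}
    - {"offset": [0,0,0],"yaw": -0.165,"claw": 0}
    - {"offset": [0,0,0],"yaw": -0.22,"claw": 0}
    - {"offset": [0,0,0],"yaw": -0.275,"claw": 0}
    - {"offset": [0,0,0],"yaw": -0.33,"claw": 0}
    - {"offset": [0,0,0],"yaw": -0.385,"claw": 0}
    - {"offset": [0,0,0],"yaw": -0.44,"claw": 0}
    - {"offset": [0,0,0],"yaw": -0.5,"claw": 0}
    - {"offset": [0,0,0],"yaw": -0.5,"claw": 0}

```text
time: 10.1
ee_pos: [0.4764, 0.0884, 0.2544]
tcp_rot: [-179.8, -5.3, 97.6]
wrist_force: [-0.1, 0.6, 0.6]
opening: 0.0853
grasp_force: 0.0
```

```bash
python3 -c "
from h import *
o=get_obs();print({k:np.round(v,2).tolist() for k,v in o.items()})"
```

```text
{'time': 10.1, 'q': [7.62, -3.87, 1.15, 95.22, 5.34, 90.01], 'qd': [0.21, -0.13, -0.13, -0.01, 0.18, 5.58], 'joint_efforts': [0.04, -42.25, 46.49, 0.04, 0.3, -1.63], 'ee_pos': [0.48, 0.09, 0.25], 'tcp_rot': [-179.81, -5.34, 97.59], 'wrist_force': [-0.09, 0.57, 0.57], 'torque': [-0.11, -0.01, 0.01], 'grasp_force': 0.0, 'opening': 0.09}
```

>>> servo_tool:
  rows:
    - {"offset": [0,0,0],"yaw": -0.055,"claw": 0}
    - {"offset": [0,0,0],"yaw": -0.11,"claw": 0}
    - {"offset": [0,0,0],"yaw": -0.165,"claw": 0}
    - {"offset": [0,0,0],"yaw": -0.22,"claw": 0}
    - {"offset": [0,0,0],"yaw": -0.275,"claw": 0}
    - {"offset": [0,0,0],"yaw": -0.33,"claw": 0}
    - {"offset": [0,0,0],"yaw": -0.385,"claw": 0}
    - {"offset": [0,0,0],"yaw": -0.44,"claw": 0}
    - {"offset": [0,0,0],"yaw": -0.5,"claw": 0}

```text
time: 11.22
ee_pos: [0.4762, 0.0886, 0.2545]
tcp_rot: [174.7, -0.2, -172.3]
wrist_force: [-1.5, -0.2, 1.1]
opening: 0.0852
grasp_force: 0.0
```

>>> servo_tool:
  rows:
    - {"offset": [0,0,0],"yaw": -0.055,"claw": 0}
    - {"offset": [0,0,0],"yaw": -0.11,"claw": 0}
    - {"offset": [0,0,0],"yaw": -0.165,"claw": 0}
    - {"offset": [0,0,0],"yaw": -0.22,"claw": 0}
    - {"offset": [0,0,0],"yaw": -0.275,"claw": 0}
    - {"offset": [0,0,0],"yaw": -0.33,"claw": 0}
    - {"offset": [0,0,0],"yaw": -0.385,"claw": 0}
    - {"offset": [0,0,0],"yaw": -0.44,"claw": 0}
    - {"offset": [0,0,0],"yaw": -0.5,"claw": 0}

```text
time: 12.35
ee_pos: [0.4762, 0.0886, 0.2545]
tcp_rot: [179.8, 5.3, -82.4]
wrist_force: [1.0, 0.3, 0.8]
opening: 0.0855
grasp_force: 0.0
```

>>> servo_tool:
  rows:
    - {"offset": [0,0,0],"yaw": -0.055,"claw": 0}
    - {"offset": [0,0,0],"yaw": -0.11,"claw": 0}
    - {"offset": [0,0,0],"yaw": -0.165,"claw": 0}
    - {"offset": [0,0,0],"yaw": -0.22,"claw": 0}
    - {"offset": [0,0,0],"yaw": -0.275,"claw": 0}
    - {"offset": [0,0,0],"yaw": -0.33,"claw": 0}
    - {"offset": [0,0,0],"yaw": -0.385,"claw": 0}
    - {"offset": [0,0,0],"yaw": -0.44,"claw": 0}
    - {"offset": [0,0,0],"yaw": -0.49,"claw": 0}

```text
time: 13.48
ee_pos: [0.4762, 0.0886, 0.2545]
tcp_rot: [-174.7, 0.4, 5.8]
wrist_force: [-0.2, -0.8, -0.6]
opening: 0.0851
grasp_force: 0.0
```

>>> servo_tool:
  rows:
    - {"offset": [0,0.45,0],"yaw": 0,"claw": 0}
    - {"offset": [0,0.9,0],"yaw": 0,"claw": 0}
    - {"offset": [0,0.9,0],"yaw": 0,"claw": 0}

```text
time: 13.85
ee_pos: [0.4833, 0.0389, 0.2458]
tcp_rot: [-176.4, 0.4, 2.4]
wrist_force: [-0.8, -0.4, -0.5]
opening: 0.0851
grasp_force: 0.0
```

```bash
python3 -c "
from h import *
o=get_obs();print({k:np.round(v,2).tolist() for k,v in o.items()})"
```

```text
{'time': 13.85, 'q': [2.65, -3.73, 0.4, 94.56, 3.6, -179.77], 'qd': [1.26, -0.34, 0.37, 0.48, 1.04, -0.76], 'joint_efforts': [-0.91, -42.24, 46.38, -0.05, -0.05, 0.02], 'ee_pos': [0.48, 0.04, 0.25], 'tcp_rot': [-176.4, 0.44, 2.42], 'wrist_force': [-0.81, -0.45, -0.49], 'torque': [-0.05, 0.01, 0.08], 'grasp_force': 0.0, 'opening': 0.09}
```

>>> servo_tool:
  rows:
    - {"offset": [0,0.45,0],"yaw": 0,"claw": 0}
    - {"offset": [0,0.9,0],"yaw": 0,"claw": 0}

```text
time: 14.1
ee_pos: [0.4877, 0.0008, 0.2408]
tcp_rot: [-178.4, 0.4, -0.9]
wrist_force: [0.1, -0.0, 0.1]
opening: 0.0852
grasp_force: 0.0
```

>>> servo_tool:
  rows:
    - {"offset": [0,0.35,0],"yaw": 0,"claw": 0}
    - {"offset": [0,0.7,0],"yaw": 0,"claw": 0}
    - {"offset": [0,0.7,0],"yaw": 0,"claw": 0}

```text
time: 14.48
ee_pos: [0.489, -0.0317, 0.2388]
tcp_rot: [-179.9, 0.5, -3.8]
wrist_force: [-0.1, 0.1, 1.1]
opening: 0.0852
grasp_force: 0.0
```

```bash
python3 -c "
from h import *
o=get_obs();print({k:np.round(v,2).tolist() for k,v in o.items()})"
```

```text
{'time': 14.48, 'q': [-3.75, -3.04, 0.33, 93.86, 0.08, -179.94], 'qd': [1.13, -0.18, -0.03, 0.14, 0.81, -0.01], 'joint_efforts': [-0.78, -43.07, 46.59, 0.03, -0.21, 0.0], 'ee_pos': [0.49, -0.03, 0.24], 'tcp_rot': [-179.92, 0.49, -3.81], 'wrist_force': [-0.11, 0.06, 1.12], 'torque': [0.05, 0.01, 0.03], 'grasp_force': 0.0, 'opening': 0.09}
```

>>> servo_tool:
  rows:
    - {"offset": [-0.05,-0.11,0],"yaw": 0.055,"claw": 0.5}
    - {"offset": [-0.1,-0.22,0],"yaw": 0.11,"claw": 0.5}
    - {"offset": [-0.15,-0.33,0],"yaw": 0.165,"claw": 0.5}
    - {"offset": [-0.2,-0.44,0],"yaw": 0.22,"claw": 0.5}
    - {"offset": [-0.25,-0.55,0],"yaw": 0.275,"claw": 0.5}
    - {"offset": [-0.3,-0.66,0],"yaw": 0.33,"claw": 0.5}
    - {"offset": [-0.35,-0.77,0],"yaw": 0.385,"claw": 0.5}
    - {"offset": [-0.4,-0.88,0],"yaw": 0.44,"claw": 0.5}
    - {"offset": [-0.4,-1.0,0],"yaw": 0.5,"claw": 0.5}

```text
time: 15.6
ee_pos: [0.4552, 0.0723, 0.2396]
tcp_rot: [179.5, 0.1, -94.0]
wrist_force: [-0.2, -0.1, -0.5]
opening: 0.0425
grasp_force: 0.0
```

>>> servo_tool:
  rows:
    - {"offset": [-0.11,0,0],"yaw": 0.055,"claw": 0.5}
    - {"offset": [-0.22,0,0],"yaw": 0.11,"claw": 0.5}
    - {"offset": [-0.33,0,0],"yaw": 0.165,"claw": 0.5}
    - {"offset": [-0.44,0,0],"yaw": 0.22,"claw": 0.5}
    - {"offset": [-0.55,0,0],"yaw": 0.275,"claw": 0.5}
    - {"offset": [-0.66,0,0],"yaw": 0.33,"claw": 0.5}
    - {"offset": [-0.77,0,0],"yaw": 0.385,"claw": 0.5}
    - {"offset": [-0.88,0,0],"yaw": 0.44,"claw": 0.5}
    - {"offset": [-1.0,0,0],"yaw": 0.495,"claw": 0.5}
    - {"offset": [-1.0,0,0],"yaw": 0.495,"claw": 0.5}

```text
time: 16.85
ee_pos: [0.4617, 0.1722, 0.2395]
tcp_rot: [179.9, -0.5, 177.4]
wrist_force: [-1.0, -0.0, 0.4]
opening: 0.0427
grasp_force: 0.0
```

>>> servo_tool:
  rows:
    - {"offset": [0.06,0.38,0],"yaw": 0,"claw": 0.5}
    - {"offset": [0.12,0.75,0],"yaw": 0,"claw": 0.5}
    - {"offset": [0.12,0.75,0],"yaw": 0,"claw": 0.5}

```text
time: 17.23
ee_pos: [0.4531, 0.2484, 0.2395]
tcp_rot: [179.9, -0.5, 177.7]
wrist_force: [-0.1, -0.0, -0.1]
opening: 0.0427
grasp_force: 0.0
```

Run:
```python
from h import *
o=get_obs();p,d=camera("wrist");C=cloud("wrist",d,o);Z=C[...,2]
print(np.round(o["ee_pos"],4),np.round(o["tcp_rot"],2),o["time"],np.round(o["q"],1))
near=(abs(C[...,0]-.446)<.08)&(abs(C[...,1]-.32)<.05)
show("bar",C[near&(Z>.09)&(Z<.102)])
red=mk(p,0,8,130)|mk(p,172,180,130);show("walls",C[red&(Z>.034)&(Z<.046)])
p,d=camera("top");C=cloud("top",d);Z=C[...,2];near=(abs(C[...,0]-.446)<.08)&(abs(C[...,1]-.32)<.05);show("bartop",C[near&(Z>.09)&(Z<.102)])
```

```text
[0.4531 0.2484 0.2395] [179.89  -0.51 177.66] 17.225 [28.6  0.5  3.9 93.8  0.4 30.9]
bar 2220 rect mm [445.3 323.4  12.7 100.1  87.1] med [441.5 322.7  95.9] zmax 97.3
walls 2199 rect mm [445.4 323.2 168.1 100.1  86.9] med [443.7 364.9  39.8] zmax 45.3
bartop 14 rect mm [493.  317.7  12.    5.3  88.7] med [493.  317.6  96.3] zmax 99.1
```

>>> servo_tool:
  rows:
    - {"offset": [0.06,0.4,0],"yaw": 0,"claw": 0.5}
    - {"offset": [0.11,0.74,0],"yaw": 0,"claw": 0.5}
    - {"offset": [0.11,0.74,0.3],"yaw": 0,"claw": 0.5}
    - {"offset": [0.11,0.74,0.7],"yaw": 0,"claw": 0.5}
    - {"offset": [0.11,0.74,0.7],"yaw": 0,"claw": 0.5}

```text
time: 17.95
ee_pos: [0.4445, 0.3198, 0.1675]
tcp_rot: [-179.9, -0.7, 177.3]
wrist_force: [0.2, -0.2, -0.4]
opening: 0.0427
grasp_force: 0.0
```

>>> servo_tool:
  rows:
    - {"offset": [0,0,0.4],"yaw": 0,"claw": 0.5}
    - {"offset": [0,0,0.7],"yaw": 0,"claw": 0.5}
    - {"offset": [0,0,0.8],"yaw": 0,"claw": 0.5}
    - {"offset": [0,0,0.8],"yaw": 0,"claw": 0.5}

```text
time: 18.45
ee_pos: [0.4453, 0.3216, 0.0913]
tcp_rot: [179.9, -0.4, 177.3]
wrist_force: [-0.5, 0.6, 0.3]
opening: 0.0426
grasp_force: 0.0
```

>>> servo_tool:
  rows:
    - {"offset": [0,0,0],"yaw": 0,"claw": 1}
    - {"offset": [0,0,0],"yaw": 0,"claw": 1}
    - {"offset": [0,0,0],"yaw": 0,"claw": 1}
    - {"offset": [0,0,0],"yaw": 0,"claw": 1}
  squeeze: 60

```text
time: 18.95
ee_pos: [0.4455, 0.322, 0.0917]
tcp_rot: [179.8, -0.4, 177.2]
wrist_force: [0.4, -1.6, 6.4]
opening: 0.0113
grasp_force: 59.6
```

>>> servo_tool:
  rows:
    - {"offset": [0,0,-0.04],"yaw": 0,"claw": 1}
    - {"offset": [0,-0.1,-0.08],"yaw": 0,"claw": 1}
    - {"offset": [0,-0.3,-0.08],"yaw": 0,"claw": 1}
    - {"offset": [0,-0.55,-0.08],"yaw": 0,"claw": 1}
    - {"offset": [0,-0.8,-0.08],"yaw": 0,"claw": 1}
    - {"offset": [0,-1.0,-0.08],"yaw": 0,"claw": 1}

```text
time: 19.7
ee_pos: [0.4396, 0.2198, 0.0976]
tcp_rot: [179.9, -0.5, 177.2]
wrist_force: [-0.1, 0.1, -5.5]
opening: 0.0112
grasp_force: 58.7
```

>>> servo_tool:
  rows:
    - {"offset": [0,0,-0.3],"yaw": 0,"claw": 1}
    - {"offset": [0,-0.1,-0.6],"yaw": -0.05,"claw": 1}
    - {"offset": [0,-0.3,-0.9],"yaw": -0.1,"claw": 1}
    - {"offset": [0,-0.6,-1.0],"yaw": -0.15,"claw": 1}
    - {"offset": [0,-0.9,-1.0],"yaw": -0.2,"claw": 1}
    - {"offset": [0,-0.9,-1.0],"yaw": -0.25,"claw": 1}

```text
time: 20.45
ee_pos: [0.4363, 0.1294, 0.1979]
tcp_rot: [179.6, -0.3, -137.6]
wrist_force: [0.0, 1.1, -6.4]
opening: 0.0108
grasp_force: 59.3
```

Run:
```python
from h import *
o=get_obs();print(np.round(o["ee_pos"],4),np.round(o["tcp_rot"],2),o["time"],np.round(o["q"],1),o["wrist_force"])
p,d=camera("scene");cv2.imwrite("pics/s4.png",p[:,:,::-1])
z=np.load("top0.npz");p,d=z["p"],z["d"];C=cloud("top",d);Z=C[...,2]
v,u=np.mgrid[:400,:640];m=(u>400)&(u<505)&(v>170)&(v<275)&(Z>.041)&(Z<.05)
m=cv2.morphologyEx(m.astype(np.uint8),cv2.MORPH_OPEN,np.ones((7,7)))>0;show("scale",C[m])
c,_=cv2.findContours(m.astype(np.uint8),0,2);c=max(c,key=cv2.contourArea);show("inner",C[c[:,0,1],c[:,0,0]])
```

```text
[0.4363 0.1294 0.1979] [ 179.63   -0.25 -137.59] 20.45 [ 16.4  -8.4  -9.1  89.7   0.2 -26. ] [ 0.04398548  1.10125348 -6.42212999]
scale 3418 rect mm [ 470.5 -352.2  190.   160.7    3.9] med [ 468.9 -348.    45.6] zmax 49.0
inner 97 rect mm [ 470.5 -352.3  190.   160.5    3.9] med [ 460.4 -369.7   45.3] zmax 48.4
```

View pics/s4.png

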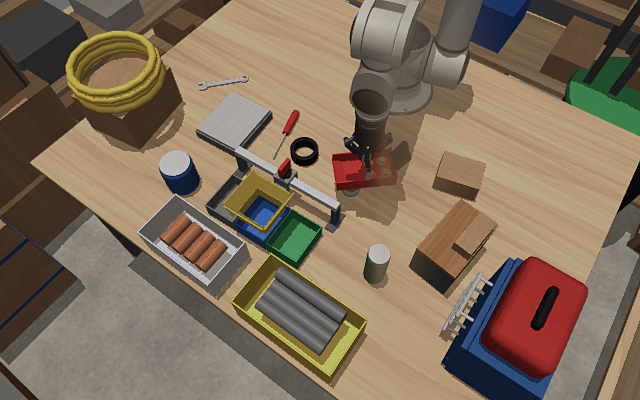

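The view shows the tray held level at (365,170) with its fittings inside and the hopper over the blue bin at (260,205). Next, to the scale.

>>> servo_tool:
  rows:
    - {"offset": [0.16,-0.2,-0.15],"yaw": -0.05,"claw": 1}
    - {"offset": [0.32,-0.4,-0.3],"yaw": -0.1,"claw": 1}
    - {"offset": [0.48,-0.6,-0.5],"yaw": -0.15,"claw": 1}
    - {"offset": [0.64,-0.8,-0.5],"yaw": -0.2,"claw": 1}
    - {"offset": [0.78,-1.0,-0.5],"yaw": -0.25,"claw": 1}

```text
time: 21.12
ee_pos: [0.4464, 0.004, 0.2476]
tcp_rot: [179.6, 0.1, -92.6]
wrist_force: [0.5, 0.4, -6.5]
opening: 0.0113
grasp_force: 59.6
```

>>> servo_tool:
  rows:
    - {"offset": [0.33,-0.03,0],"yaw": -0.02,"claw": 1}
    - {"offset": [0.67,-0.07,0],"yaw": -0.037,"claw": 1}
    - {"offset": [1.0,-0.1,0],"yaw": -0.037,"claw": 1}

```text
time: 21.5
ee_pos: [0.4514, -0.0965, 0.247]
tcp_rot: [179.6, 0.2, -86.2]
wrist_force: [-0.0, 0.7, -6.5]
opening: 0.0107
grasp_force: 59.6
```

>>> servo_tool:
  rows:
    - {"offset": [0.35,-0.02,0],"yaw": 0,"claw": 1}
    - {"offset": [0.7,-0.04,0],"yaw": 0,"claw": 1}
    - {"offset": [1.0,-0.05,0],"yaw": 0,"claw": 1}

```text
time: 21.88
ee_pos: [0.4632, -0.1961, 0.2466]
tcp_rot: [179.5, 0.2, -86.3]
wrist_force: [1.2, 0.5, -6.1]
opening: 0.0109
grasp_force: 59.6
```

>>> servo_tool:
  rows:
    - {"offset": [0.35,0,0],"yaw": 0,"claw": 1}
    - {"offset": [0.7,0,0],"yaw": 0,"claw": 1}
    - {"offset": [0.9,0,0],"yaw": 0,"claw": 1}
    - {"offset": [0.9,0,0],"yaw": 0,"claw": 1}

```text
time: 22.38
ee_pos: [0.4694, -0.2854, 0.246]
tcp_rot: [179.5, 0.2, -86.3]
wrist_force: [0.5, 0.6, -6.6]
opening: 0.0109
grasp_force: 59.6
```

```bash
python3 -c "
from h import *
o=get_obs();print({k:np.round(v,3).tolist() for k,v in o.items()})"
```

```text
{'time': 22.375, 'q': [-31.246, 5.244, 9.546, 94.819, -0.124, -124.992], 'qd': [1.702, -1.216, -0.893, 0.587, 0.467, 0.785], 'joint_efforts': [-1.341, -54.622, 49.848, 0.05, -0.303, -0.236], 'ee_pos': [0.469, -0.285, 0.246], 'tcp_rot': [179.505, 0.195, -86.254], 'wrist_force': [0.529, 0.554, -6.619], 'torque': [-0.0, -0.167, -0.057], 'grasp_force': 59.573, 'opening': 0.011}
```

>>> servo_tool:
  rows:
    - {"offset": [0.35,0.01,0],"yaw": 0,"claw": 1}
    - {"offset": [0.67,0.03,0.1],"yaw": 0,"claw": 1}
    - {"offset": [0.67,0.03,0.4],"yaw": 0,"claw": 1}
    - {"offset": [0.67,0.03,0.6],"yaw": 0,"claw": 1}
    - {"offset": [0.67,0.03,0.6],"yaw": 0,"claw": 1}

```text
time: 23.0
ee_pos: [0.4702, -0.3501, 0.1848]
tcp_rot: [179.4, 0.3, -86.1]
wrist_force: [-0.3, -0.2, -6.0]
opening: 0.0111
grasp_force: 59.7
```

>>> servo_tool:
  rows:
    - {"offset": [0,0,0.2],"yaw": 0,"claw": 1}
    - {"offset": [0,0,0.35],"yaw": 0,"claw": 1}
    - {"offset": [0,0,0.44],"yaw": 0,"claw": 1}
    - {"offset": [0,0,0.48],"yaw": 0,"claw": 1}
    - {"offset": [0,0,0.48],"yaw": 0,"claw": 1}
    - {"offset": [0,0,0.48],"yaw": 0,"claw": 1}

```text
time: 23.75
ee_pos: [0.4706, -0.3514, 0.1389]
tcp_rot: [179.6, 0.1, -86.1]
wrist_force: [-0.3, -0.4, -6.0]
opening: 0.0109
grasp_force: 59.7
```

>>> servo_tool:
  rows:
    - {"offset": [0,0,0.01],"yaw": 0,"claw": 1}
    - {"offset": [0,0,0.025],"yaw": 0,"claw": 1}
    - {"offset": [0,0,0.025],"yaw": 0,"claw": 1}
    - {"offset": [0,0,0.025],"yaw": 0,"claw": 0.5}
    - {"offset": [0,0,0.025],"yaw": 0,"claw": 0.5}
    - {"offset": [0,0,0.025],"yaw": 0,"claw": 0.5}

```text
time: 24.5
ee_pos: [0.4704, -0.3514, 0.1358]
tcp_rot: [179.5, 0.1, -86.1]
wrist_force: [-0.2, 0.3, -0.4]
opening: 0.0426
grasp_force: 0.0
```

>>> servo_tool:
  rows:
    - {"offset": [0,0,-0.2],"yaw": 0,"claw": 0.4}
    - {"offset": [0,0,-0.5],"yaw": 0,"claw": 0.2}
    - {"offset": [0,0,-0.9],"yaw": 0,"claw": 0}
    - {"offset": [0,0,-0.9],"yaw": 0,"claw": 0}

```text
time: 25.0
ee_pos: [0.472, -0.3522, 0.2292]
tcp_rot: [179.8, -0.0, -86.1]
wrist_force: [-0.1, -0.1, -0.2]
opening: 0.0858
grasp_force: 0.0
```

```bash
cat > tr.py <<'E'
from h import *
o=get_obs();print(np.round(o["ee_pos"],4),np.round(o["tcp_rot"],2),o["time"],np.round(o["q"],1))
for n in ("wrist","top","scene"):
    p,d=camera(n);C=cloud(n,d,o);Z=C[...,2]
    near=(abs(C[...,0]-.44)<.18)&(abs(C[...,1]+.352)<.13)
    D=hsv(p)[...,2]<75
    show(n+" bar",C[near&(Z>.134)&(Z<.148)&D&(C[...,0]>.42)])
    show(n+" handle",C[near&(Z>.1)&(Z<.155)&D&(C[...,0]<.405)])
    show(n+" handtop",C[near&(Z>.135)&(Z<.155)&D&(C[...,0]<.39)])
    red=mk(p,0,8,130)|mk(p,172,180,130);show(n+" walls",C[near&red&(Z>.078)&(Z<.1)])
    cv2.imwrite(f"pics/tr_{n}.png",p[:,:,::-1])
E
python3 tr.py
```

```text
[ 0.472  -0.3522  0.2292] [ 1.7977e+02 -5.0000e-02 -8.6090e+01] 25.0 [ -36.6   10.1   13.1   93.1   -0.2 -130.6]
wrist bar 2435 rect mm [ 470.2 -347.5   11.6   93.     3.2] med [ 470.6 -350.6  141. ] zmax 142.3
wrist handle 6595 rect mm [ 370.2 -357.    36.1   58.7    3.7] med [ 370.4 -359.2  128.4] zmax 144.6
wrist handtop 2339 rect mm [ 360.1 -357.7   16.    58.6    4.2] med [ 362.3 -359.7  141.4] zmax 145.1
wrist walls 3743 rect mm [ 470.  -349.6  170.5  100.     3.8] med [ 438.5 -357.6   84.9] zmax 95.5
top bar 188 rect mm [ 470.6 -350.    12.    96.4    3.8] med [ 470.7 -348.7  141.4] zmax 144.7
top handle 408 rect mm [ 369.9 -357.3   37.1   58.6    5.2] med [ 370.2 -354.7  128.9] zmax 145.5
top handtop 155 rect mm [ 360.3 -358.1   17.7   58.6    5.2] med [ 360.2 -356.2  141.6] zmax 146.0
top walls 310 rect mm [ 468.3 -351.5  169.   100.9    3.7] med [ 453.6 -312.8   84.5] zmax 96.6
scene bar 124 rect mm [ 472.7 -350.5   16.   101.7    3.5] med [ 473.2 -344.3  139.6] zmax 144.2
scene handle 269 rect mm [ 371.8 -357.2   36.    63.2    4.5] med [ 373.1 -354.6  125.5] zmax 144.2
scene handtop 73 rect mm [ 362.1 -357.2   16.8   61.6    4.5] med [ 363.3 -354.3  140.9] zmax 146.0
scene walls 260 rect mm [ 470.8 -350.8  172.9  104.6    4.3] med [ 445.3 -344.1   83.6] zmax 93.9
```

View pics/tr_wrist.png

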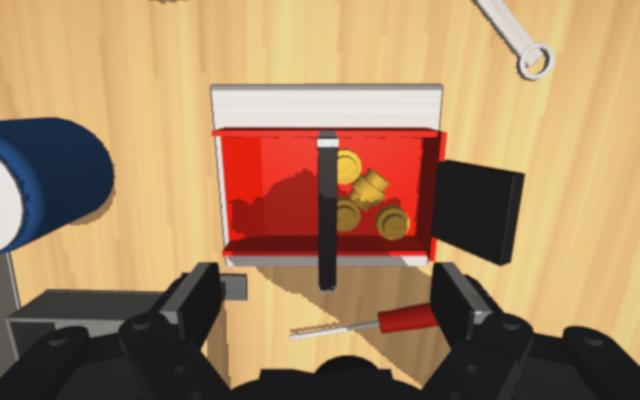

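>>> servo_tool:
  rows:
    - {"offset": [0,0.1,0],"yaw": 0.055,"claw": 0}
    - {"offset": [0,0.2,0],"yaw": 0.11,"claw": 0}
    - {"offset": [0,0.35,0],"yaw": 0.165,"claw": 0}
    - {"offset": [0,0.5,0],"yaw": 0.22,"claw": 0}
    - {"offset": [0,0.65,0],"yaw": 0.275,"claw": 0}
    - {"offset": [-0.02,0.8,0],"yaw": 0.33,"claw": 0}
    - {"offset": [-0.02,0.9,0],"yaw": 0.385,"claw": 0}
    - {"offset": [-0.02,1.0,0],"yaw": 0.44,"claw": 0}
    - {"offset": [-0.02,1.0,0],"yaw": 0.5,"claw": 0}
    - {"offset": [-0.02,1.0,0],"yaw": 0.5,"claw": 0}

```text
time: 26.4
ee_pos: [0.3708, -0.3561, 0.2254]
tcp_rot: [179.8, -0.5, -176.0]
wrist_force: [-0.3, -0.1, -0.3]
opening: 0.0855
grasp_force: 0.0
```

```bash
python3 tr.py | grep -v scene
```

```text
[ 0.3708 -0.3561  0.2254] [ 179.77   -0.53 -176.02] 26.4 [-43.7   0.1   1.9  92.4  -0.2 -47.7]
wrist bar 2587 rect mm [ 469.8 -349.7   13.    97.6    4.3] med [ 467.4 -349.7  140.6] zmax 142.0
wrist handle 3348 rect mm [ 368.9 -356.1   36.2   59.7    4. ] med [ 360.  -356.5  140.3] zmax 144.9
wrist handtop 2306 rect mm [ 358.8 -356.7   16.    59.6    3.9] med [ 357.2 -356.9  141.8] zmax 145.0
wrist walls 1758 rect mm [ 457.4 -350.4  144.1   99.4    3.8] med [ 413.2 -369.1   85.1] zmax 97.5
top bar 174 rect mm [ 470.8 -352.4   11.9   93.6    3.9] med [ 471.  -351.5  141.5] zmax 145.2
top handle 317 rect mm [ 370.9 -356.8   38.    60.3    5.7] med [ 374.1 -352.2  122.5] zmax 143.9
top handtop 61 rect mm [ 363.1 -356.7   16.2   59.1   14.5] med [ 363.9 -337.9  139.7] zmax 147.0
top walls 302 rect mm [ 469.4 -351.1  167.1  100.2    3.9] med [ 455.6 -310.    84.6] zmax 95.9
```

>>> servo_tool:
  rows:
    - {"offset": [0.055,-0.01,0.3],"yaw": 0,"claw": 0}
    - {"offset": [0.055,-0.01,0.6],"yaw": 0,"claw": 0}
    - {"offset": [0.055,-0.01,0.85],"yaw": 0,"claw": 0}
    - {"offset": [0.055,-0.01,0.97],"yaw": 0,"claw": 0}
    - {"offset": [0.055,-0.01,0.97],"yaw": 0,"claw": 0}

```text
time: 27.18
ee_pos: [0.3648, -0.3572, 0.1292]
tcp_rot: [179.8, -0.5, -176.0]
wrist_force: [0.2, 0.8, -0.4]
opening: 0.0855
grasp_force: 0.0
```

>>> servo_tool:
  rows:
    - {"offset": [0,0,0],"yaw": 0,"claw": 1}
    - {"offset": [0,0,0],"yaw": 0,"claw": 1}
    - {"offset": [0,0,0],"yaw": 0,"claw": 1}
    - {"offset": [0,0,0],"yaw": 0,"claw": 1}
  squeeze: 120

```text
time: 27.68
ee_pos: [0.3653, -0.358, 0.1315]
tcp_rot: [180.0, -0.4, -176.1]
wrist_force: [-2.0, 0.1, 6.9]
opening: 0.0579
grasp_force: 129.9
```

>>> servo_tool:
  rows:
    - {"offset": [0,0,-0.03],"yaw": 0,"claw": 1}
    - {"offset": [0,0,-0.06],"yaw": 0,"claw": 1}
    - {"offset": [0,0,-0.06],"yaw": 0,"claw": 1}

```text
time: 28.05
ee_pos: [0.3649, -0.3574, 0.1355]
tcp_rot: [179.8, -0.5, -176.1]
wrist_force: [-0.6, 0.6, -5.8]
opening: 0.0579
grasp_force: 128.9
```

```bash
cat > side.py <<'E'
from h import *
o=get_obs();print({k:np.round(o[k],2).tolist() for k in ("time","ee_pos","tcp_rot","wrist_force","torque","opening","grasp_force","q")})
for n in ("wrist","scene"):
    p,d=camera(n);C=cloud(n,d,o);red=mk(p,0,8,130)|mk(p,172,180,130)
    R=Ro.from_euler("xyz",o["tcp_rot"],degrees=True).as_matrix();L=(C-np.array(o["ee_pos"]))@R
    near=(abs(L[...,1])<.06)&(L[...,0]<.02)&(L[...,0]>-.26)&(abs(L[...,2])<.25)&red
    X=np.c_[-L[near][:,0],L[near][:,2]*-1]*1000  # forward, up relative to TCP
    if len(X)<20: print(n,len(X));continue
    # side wall top edge: fit upper envelope
    b=np.round(X[:,0]/10)*10
    print(n,len(X),[(int(k),int(np.percentile(X[b==k,1],95))) for k in np.unique(b)])
    cv2.imwrite(f"pics/side_{n}_{o['time']:.1f}.png",p[:,:,::-1])
E
python3 side.py
```

```text
{'time': 28.05, 'ee_pos': [0.36, -0.36, 0.14], 'tcp_rot': [179.82, -0.5, -176.08], 'wrist_force': [-0.62, 0.56, -5.82], 'torque': [-0.02, 0.44, 0.02], 'opening': 0.06, 'grasp_force': 128.93, 'q': [-44.28, -0.64, -8.73, 82.37, -0.25, -48.2]}
wrist 7874 [(-20, 61), (-10, 53), (0, 13), (10, 16), (20, -63), (50, -71), (60, -53), (70, -53), (80, -58), (90, -62), (100, -67), (110, -76)]
scene 1395 [(20, -38), (30, -39), (40, -46), (50, -45), (60, -46), (70, -47), (80, -45), (90, -46), (100, -29), (110, -48), (120, -48), (130, -47), (140, -48), (150, -48), (160, -49), (170, -46), (180, -46), (190, -49)]
```

>>> servo_tool:
  rows:
    - {"offset": [0,0,-0.1],"yaw": 0,"claw": 1}
    - {"offset": [0,0,-0.3],"yaw": 0,"claw": 1}
    - {"offset": [0,0,-0.55],"yaw": 0,"claw": 1}
    - {"offset": [0,0,-0.8],"yaw": 0,"claw": 1}
    - {"offset": [0,0,-1.0],"yaw": 0,"claw": 1}

```text
time: 28.78
ee_pos: [0.3659, -0.3578, 0.2374]
tcp_rot: [179.9, -0.4, -176.1]
wrist_force: [-0.0, -1.1, -5.9]
opening: 0.0582
grasp_force: 129.6
```

>>> servo_tool:
  rows:
    - {"offset": [-0.06,0.1,-0.2],"yaw": 0,"claw": 1}
    - {"offset": [-0.16,0.28,-0.45],"yaw": 0,"claw": 1}
    - {"offset": [-0.28,0.5,-0.7],"yaw": 0,"claw": 1}
    - {"offset": [-0.4,0.7,-0.9],"yaw": 0,"claw": 1}
    - {"offset": [-0.5,0.9,-1.0],"yaw": 0,"claw": 1}

```text
time: 29.4
ee_pos: [0.4108, -0.264, 0.3374]
tcp_rot: [179.9, -0.4, -176.1]
wrist_force: [1.2, -0.5, -5.0]
opening: 0.0573
grasp_force: 129.6
```

>>> servo_tool:
  rows:
    - {"offset": [-0.23,0.23,0],"yaw": 0,"claw": 1}
    - {"offset": [-0.48,0.48,0],"yaw": 0,"claw": 1}
    - {"offset": [-0.74,0.74,0],"yaw": 0,"claw": 1}
    - {"offset": [-1.0,1.0,0],"yaw": 0,"claw": 1}

```text
time: 29.9
ee_pos: [0.5039, -0.1571, 0.3356]
tcp_rot: [179.8, -0.4, -176.1]
wrist_force: [-0.1, -1.1, -6.0]
opening: 0.0581
grasp_force: 129.6
```

>>> servo_tool:
  rows:
    - {"offset": [-0.26,0.26,0],"yaw": 0,"claw": 1}
    - {"offset": [-0.52,0.52,0],"yaw": 0,"claw": 1}
    - {"offset": [-0.76,0.78,0],"yaw": 0,"claw": 1}
    - {"offset": [-0.9,0.92,0],"yaw": 0,"claw": 1}
    - {"offset": [-0.97,1.0,0],"yaw": 0,"claw": 1}
    - {"offset": [-0.97,1.0,0],"yaw": 0,"claw": 1}

```text
time: 30.65
ee_pos: [0.5933, -0.0517, 0.3344]
tcp_rot: [179.8, -0.5, -176.1]
wrist_force: [-0.3, -1.0, -6.1]
opening: 0.0576
grasp_force: 129.7
```

```bash
python3 side.py
```

```text
{'time': 30.65, 'ee_pos': [0.59, -0.05, 0.33], 'tcp_rot': [179.85, -0.48, -176.07], 'wrist_force': [-0.31, -1.05, -6.06], 'torque': [-0.14, 0.44, -0.0], 'opening': 0.06, 'grasp_force': 129.69, 'q': [-5.02, 15.16, 30.98, 106.33, 0.08, -8.95]}
wrist 8276 [(-20, 59), (-10, 52), (0, 13), (10, 15), (20, -63), (50, -52), (60, -52), (70, -53), (80, -58), (90, -62), (100, -68), (110, -76)]
scene 2498 [(-20, -179), (-10, -182), (0, -70), (10, -183), (20, -37), (30, -38), (40, -46), (50, -46), (60, -46), (70, -44), (80, -47), (90, -47), (100, -44), (110, -48), (120, -47), (130, -49), (140, -47), (150, -48), (160, -47), (170, -47), (180, -47), (190, -47)]
```

>>> servo_tool:
  rows:
    - {"offset": [0,0,0],"yaw": 0,"claw": 1}
    - {"offset": [0,0,0],"yaw": 0,"claw": 1}
    - {"offset": [0,0,0],"yaw": 0,"claw": 1}
  squeeze: 70

```text
time: 31.12
ee_pos: [0.5931, -0.052, 0.3346]
tcp_rot: [179.8, -0.5, -176.1]
wrist_force: [0.3, -0.4, -4.9]
opening: 0.0578
grasp_force: 129.7
```

```bash
python3 side.py|tail -1
```

```text
scene 2491 [(-20, -182), (-10, -179), (0, -180), (10, -185), (20, -38), (30, -39), (40, -46), (50, -46), (60, -47), (70, -45), (80, -47), (90, -46), (100, -46), (110, -47), (120, -47), (130, -48), (140, -47), (150, -47), (160, -47), (170, -48), (180, -46), (190, -48)]
```

>>> servo_tool:
  rows:
    - {"offset": [0,0,0],"yaw": 0,"claw": 1}
    - {"offset": [0,0,0],"yaw": 0,"claw": 1}
    - {"offset": [0,0,0],"yaw": 0,"claw": 1}
  squeeze: 50

```text
time: 31.6
ee_pos: [0.5933, -0.0517, 0.3345]
tcp_rot: [179.8, -0.5, -176.1]
wrist_force: [0.6, 0.4, -6.3]
opening: 0.0578
grasp_force: 129.7
```

```bash
python3 side.py|tail -1
```

```text
scene 2490 [(-20, -178), (-10, -61), (0, -179), (10, -183), (20, -37), (30, -39), (40, -47), (50, -46), (60, -46), (70, -46), (80, -46), (90, -47), (100, -44), (110, -48), (120, -46), (130, -49), (140, -47), (150, -47), (160, -48), (170, -47), (180, -47), (190, -49)]
```

>>> servo_tool:
  rows:
    - {"offset": [0,0,0],"yaw": 0,"claw": 0.9}
    - {"offset": [0,0,0],"yaw": 0,"claw": 0.9}
  squeeze: 60

```text
time: 31.95
ee_pos: [0.5933, -0.0517, 0.3345]
tcp_rot: [179.8, -0.5, -176.1]
wrist_force: [0.3, 0.3, -6.1]
opening: 0.0579
grasp_force: 129.7
```

>>> servo_tool:
  rows:
    - {"offset": [0,0,0],"yaw": 0,"claw": 0.6}
    - {"offset": [0,0,0],"yaw": 0,"claw": 0.6}
  squeeze: 60

```text
time: 32.2
ee_pos: [0.5933, -0.0517, 0.3345]
tcp_rot: [179.8, -0.5, -176.1]
wrist_force: [-1.1, 0.5, -5.1]
opening: 0.0582
grasp_force: 129.7
```

```bash
python3 side.py|tail -1
```

```text
scene 2494 [(-20, -180), (-10, -47), (0, -180), (10, -182), (20, -36), (30, -40), (40, -47), (50, -46), (60, -47), (70, -47), (80, -45), (90, -47), (100, -33), (110, -48), (120, -47), (130, -47), (140, -47), (150, -46), (160, -47), (170, -46), (180, -47), (190, -49)]
```

>>> servo_tool:
  rows:
    - {"offset": [0,0,0],"yaw": 0,"claw": 0.34}
    - {"offset": [0,0,0],"yaw": 0,"claw": 0.34}
  squeeze: 60

```text
time: 32.55
ee_pos: [0.5933, -0.0517, 0.3345]
tcp_rot: [179.8, -0.5, -176.1]
wrist_force: [0.4, 0.9, -5.4]
opening: 0.0577
grasp_force: 129.7
```

>>> servo_tool:
  rows:
    - {"offset": [0,0,0],"yaw": 0,"claw": 0.33}
    - {"offset": [0,0,0],"yaw": 0,"claw": 0.33}

```text
time: 32.8
ee_pos: [0.5933, -0.0517, 0.3344]
tcp_rot: [179.8, -0.5, -176.1]
wrist_force: [0.5, 0.2, -6.1]
opening: 0.0578
grasp_force: 129.7
```

>>> servo_tool:
  rows:
    - {"offset": [0,0,0],"yaw": 0,"claw": 0.325}
    - {"offset": [0,0,0],"yaw": 0,"claw": 0.325}

```text
time: 33.05
ee_pos: [0.5933, -0.0517, 0.3345]
tcp_rot: [179.8, -0.5, -176.1]
wrist_force: [-0.4, 0.4, -5.1]
opening: 0.058
grasp_force: 118.1
```

```bash
python3 side.py|tail -1; python3 -c "
from h import *;print(get_obs()['grasp_force'],get_obs()['opening'])"
```

```text
scene 2487 [(-20, -179), (-10, -61), (0, -174), (10, -180), (20, -36), (30, -40), (40, -46), (50, -46), (60, -46), (70, -44), (80, -46), (90, -47), (100, -44), (110, -46), (120, -47), (130, -48), (140, -48), (150, -48), (160, -47), (170, -48), (180, -48), (190, -48)]
118.07294368743896 0.05783784272992978
```

>>> servo_tool:
  rows:
    - {"offset": [0,0,0],"yaw": 0,"claw": 0.321}
    - {"offset": [0,0,0],"yaw": 0,"claw": 0.321}

```text
time: 33.4
ee_pos: [0.5933, -0.0517, 0.3345]
tcp_rot: [179.8, -0.5, -176.1]
wrist_force: [0.6, -0.2, -4.9]
opening: 0.0586
grasp_force: 101.1
```

>>> servo_tool:
  rows:
    - {"offset": [0,0,0],"yaw": 0,"claw": 0.318}
    - {"offset": [0,0,0],"yaw": 0,"claw": 0.318}

```text
time: 33.65
ee_pos: [0.5933, -0.0518, 0.3345]
tcp_rot: [179.8, -0.5, -176.1]
wrist_force: [0.4, -0.1, -5.9]
opening: 0.0586
grasp_force: 88.3
```

```bash
python3 side.py|tail -1; python3 -c "
from h import *;print(get_obs()['grasp_force'],get_obs()['opening'])"
```

```text
scene 2492 [(-20, -185), (-10, -72), (0, -183), (10, -182), (20, -37), (30, -41), (40, -47), (50, -45), (60, -46), (70, -46), (80, -46), (90, -47), (100, -40), (110, -48), (120, -47), (130, -47), (140, -46), (150, -47), (160, -46), (170, -46), (180, -47), (190, -47)]
88.33154797554016 0.058003430788545154
```

>>> servo_tool:
  rows:
    - {"offset": [0,0,0],"yaw": 0,"claw": 0.312}
    - {"offset": [0,0,0],"yaw": 0,"claw": 0.312}

```text
time: 34.0
ee_pos: [0.5933, -0.0517, 0.3345]
tcp_rot: [179.8, -0.5, -176.1]
wrist_force: [0.1, -0.1, -5.4]
opening: 0.0591
grasp_force: 62.6
```

>>> servo_tool:
  rows:
    - {"offset": [0,0,0],"yaw": 0,"claw": 0.309}
    - {"offset": [0,0,0],"yaw": 0,"claw": 0.309}

```text
time: 34.25
ee_pos: [0.5933, -0.0517, 0.3345]
tcp_rot: [179.8, -0.5, -176.1]
wrist_force: [0.3, -0.2, -5.6]
opening: 0.0591
grasp_force: 49.7
```

```bash
python3 side.py|tail -1; python3 -c "
from h import *;print(get_obs()['grasp_force'],get_obs()['torque'])"
```

```text
scene 2494 [(-20, -183), (-10, -57), (0, -85), (10, -184), (20, -36), (30, -38), (40, -45), (50, -45), (60, -46), (70, -45), (80, -44), (90, -46), (100, -12), (110, -47), (120, -47), (130, -47), (140, -47), (150, -47), (160, -47), (170, -47), (180, -47), (190, -47)]
49.732199907302856 [-0.08788099  0.46733105  0.03526356]
```

>>> servo_tool:
  rows:
    - {"offset": [0,0,0],"yaw": 0,"claw": 0.306}
    - {"offset": [0,0,0],"yaw": 0,"claw": 0.306}

```text
time: 34.6
ee_pos: [0.5933, -0.0517, 0.3345]
tcp_rot: [179.8, -0.5, -176.1]
wrist_force: [0.8, -0.0, -5.8]
opening: 0.0594
grasp_force: 36.8
```

```bash
python3 side.py|tail -1; python3 -c "
from h import *;print(get_obs()['grasp_force'],get_obs()['torque'])"
```

```text
scene 2487 [(-20, -183), (-10, -181), (0, -47), (10, -183), (20, -35), (30, -40), (40, -46), (50, -46), (60, -45), (70, -44), (80, -46), (90, -46), (100, -44), (110, -47), (120, -47), (130, -47), (140, -47), (150, -47), (160, -47), (170, -47), (180, -47), (190, -48)]
36.793819069862366 [-0.02975054  0.40227651  0.00568686]
```

>>> servo_tool:
  rows:
    - {"offset": [0,0,0],"yaw": 0,"claw": 0.304}
    - {"offset": [0,0,0],"yaw": 0,"claw": 0.304}

```text
time: 34.95
ee_pos: [0.5933, -0.0517, 0.3345]
tcp_rot: [179.8, -0.5, -176.1]
wrist_force: [0.2, 0.5, -6.5]
opening: 0.0596
grasp_force: 28.6
```

```bash
python3 side.py|tail -1; python3 -c "
from h import *;print(get_obs()['grasp_force'],get_obs()['torque'])"
```

```text
scene 2121 [(-20, -84), (-10, -73), (0, -43), (10, -60), (20, -64), (30, -69), (40, -75), (50, -80), (60, -85), (70, -115), (80, -99), (90, -105), (100, -49), (110, -115), (120, -121), (130, -126), (140, -128)]
28.57893615961075 [-0.01807946  0.40691995  0.00658789]
```

>>> servo_tool:
  rows:
    - {"offset": [0,0,0],"yaw": 0,"claw": 0.304}
    - {"offset": [0,0,0],"yaw": 0,"claw": 0.304}

```text
time: 35.3
ee_pos: [0.5933, -0.0517, 0.3346]
tcp_rot: [179.8, -0.4, -176.1]
wrist_force: [-1.1, -0.2, -5.0]
opening: 0.0597
grasp_force: 28.5
```

```bash
cat >> side.py <<'E'
p,d=camera("top");C=cloud("top",d);v,u=np.mgrid[:400,:640]
br=mk(p,16,32,110)&(abs(C[...,0]-.7)<.06)&(abs(C[...,1]+.044)<.06)&(C[...,2]<.06)&(C[...,2]>.005)
print("low brassy in blue bin",br.sum()); cv2.imwrite(f"pics/top_{o['time']:.1f}.png",p[:,:,::-1])
E
python3 side.py|tail -2; python3 -c "
from h import *;print(get_obs()['grasp_force'],get_obs()['torque'],get_obs()['wrist_force'])"
```

```text
scene 1907 [(-20, -60), (-10, -46), (0, -45), (10, -67), (20, -76), (30, -82), (40, -88), (50, -93), (60, -108), (70, -114), (80, -117), (90, -125), (100, -137), (110, -142), (120, -146)]
low brassy in blue bin 1
28.288437724113464 [-0.30169206  0.15809384 -0.06377046] [-0.03442633 -1.44014347 -5.95421072]
```

Run:
```python
from h import *
o=get_obs();p,d=camera("scene");q,e=camera("top")
a=cv2.resize(p[110:240,190:340,::-1],(400,347));b=cv2.resize(q[90:220,260:410,::-1],(400,347));cv2.imwrite("pics/v8.png",cv2.hconcat([a,b]))
```

```text
(no output)
```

View pics/v8.png

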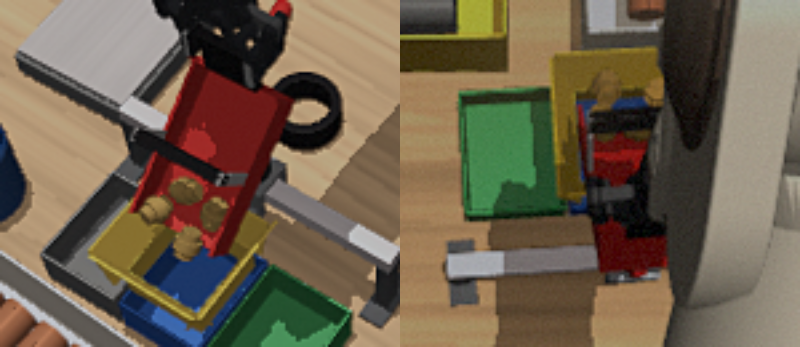

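The view shows the tray pitched about 40° with its mouth over the hopper and all four fittings at the mouth ramp. I'll loosen a little more.

>>> servo_tool:
  rows:
    - {"offset": [0,0,0],"yaw": 0,"claw": 0.303}
    - {"offset": [0,0,0],"yaw": 0,"claw": 0.3025}

```text
time: 35.8
ee_pos: [0.5934, -0.0517, 0.3347]
tcp_rot: [179.8, -0.4, -176.1]
wrist_force: [0.0, 0.4, -3.7]
opening: 0.0596
grasp_force: 21.9
```

```bash
python3 side.py|tail -2; python3 -c "
from h import *;print(get_obs()['grasp_force'],get_obs()['torque'],get_obs()['wrist_force'])"
```

```text
scene 2196 [(-20, -56), (-10, -46), (0, -44), (10, -70), (20, -77), (30, -85), (40, -90), (50, -97), (60, -116), (70, -116), (80, -119), (90, -63), (100, -138), (110, -142), (120, -148)]
low brassy in blue bin 3
21.92137509584427 [0.02497924 0.07195353 0.03221865] [ 0.11439443  0.0060217  -3.61506597]
```

>>> servo_tool:
  rows:
    - {"offset": [0,0,0],"yaw": 0,"claw": 0.3025}
    - {"offset": [0,0,0],"yaw": 0,"claw": 0.3025}
    - {"offset": [0,0,0],"yaw": 0,"claw": 0.3025}

```text
time: 36.33
ee_pos: [0.5933, -0.0517, 0.3345]
tcp_rot: [179.8, -0.5, -176.1]
wrist_force: [-0.0, -0.7, -3.3]
opening: 0.0595
grasp_force: 21.9
```

```bash
python3 side.py|tail -2; python3 -c "
from h import *;print(get_obs()['grasp_force'],get_obs()['torque'],get_obs()['wrist_force'])"
```

```text
scene 2195 [(-20, -60), (-10, -46), (0, -44), (10, -69), (20, -77), (30, -84), (40, -92), (50, -98), (60, -117), (70, -116), (80, -119), (90, -63), (100, -139), (110, -144), (120, -149)]
low brassy in blue bin 39
21.92162811756134 [-0.04976954  0.08580324 -0.00686994] [ 0.43139802 -1.04503773 -3.97030787]
```

Run:
```python
from h import *
o=get_obs();p,d=camera("scene");q,e=camera("top")
a=cv2.resize(p[110:240,190:340,::-1],(400,347));b=cv2.resize(q[90:220,260:410,::-1],(400,347));cv2.imwrite("pics/v9.png",cv2.hconcat([a,b]))
```

```text
(no output)
```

View pics/v9.png

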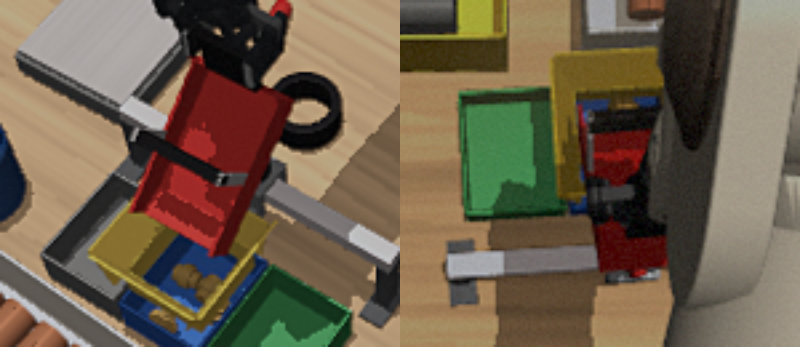

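The tray is empty and the fittings lie in the blue bin. I'll go back to the scale with the tray still pitched.

>>> servo_tool:
  rows:
    - {"offset": [0,0,0],"yaw": 0,"claw": 0.306}
    - {"offset": [0,0,-0.15],"yaw": 0,"claw": 0.306}
    - {"offset": [0,0,-0.35],"yaw": 0,"claw": 0.306}
    - {"offset": [0,0,-0.5],"yaw": 0,"claw": 0.306}
    - {"offset": [0,0,-0.55],"yaw": 0,"claw": 0.306}

```text
time: 37.2
ee_pos: [0.5939, -0.0519, 0.3903]
tcp_rot: [179.9, -0.4, -176.1]
wrist_force: [-0.3, -0.4, -4.2]
opening: 0.0599
grasp_force: 22.3
```

>>> servo_tool:
  rows:
    - {"offset": [0.08,-0.15,0],"yaw": 0,"claw": 0.306}
    - {"offset": [0.22,-0.4,0],"yaw": 0,"claw": 0.306}
    - {"offset": [0.38,-0.7,0],"yaw": 0,"claw": 0.306}
    - {"offset": [0.53,-0.97,0],"yaw": 0,"claw": 0.306}

```text
time: 37.7
ee_pos: [0.5464, -0.1538, 0.389]
tcp_rot: [179.8, -0.5, -176.1]
wrist_force: [0.1, -0.7, -3.7]
opening: 0.0598
grasp_force: 22.4
```

>>> servo_tool:
  rows:
    - {"offset": [0.18,-0.32,0],"yaw": 0,"claw": 0.306}
    - {"offset": [0.35,-0.65,0],"yaw": 0,"claw": 0.306}
    - {"offset": [0.53,-0.97,0],"yaw": 0,"claw": 0.306}

```text
time: 38.08
ee_pos: [0.5, -0.2542, 0.3891]
tcp_rot: [179.8, -0.5, -176.1]
wrist_force: [0.3, -0.9, -4.1]
opening: 0.0598
grasp_force: 22.4
```

>>> servo_tool:
  rows:
    - {"offset": [0.18,-0.32,0],"yaw": 0,"claw": 0.306}
    - {"offset": [0.35,-0.65,0],"yaw": 0,"claw": 0.306}
    - {"offset": [0.47,-0.87,0.1],"yaw": 0,"claw": 0.306}
    - {"offset": [0.53,-0.97,0.4],"yaw": 0,"claw": 0.306}
    - {"offset": [0.53,-0.97,0.6],"yaw": 0,"claw": 0.306}
    - {"offset": [0.53,-0.97,0.7],"yaw": 0,"claw": 0.306}

```text
time: 38.83
ee_pos: [0.4533, -0.3531, 0.3183]
tcp_rot: [179.8, -0.6, -176.1]
wrist_force: [-0.6, 0.9, -3.0]
opening: 0.0598
grasp_force: 22.6
```

```bash
python3 side.py; python3 hop.py | head -3
python3 - <<'E'
from h import *
for n in ("scene","top"):
    p,d=camera(n);C=cloud(n,d);br=mk(p,14,32,100)&(abs(C[...,0]-.70)<.061)&(abs(C[...,1]+.044)<.049)&(C[...,2]<.06)&(C[...,2]>.008)
    print(n,"brass px in bin",br.sum())
    cnt,_=cv2.findContours(br.astype(np.uint8),0,2);print([int(cv2.contourArea(c)) for c in cnt if cv2.contourArea(c)>8])
    red=mk(p,0,8,130)|mk(p,172,180,130);near=(abs(C[...,1]+.352)<.1)&(C[...,0]>.35)&(C[...,0]<.62)&(C[...,2]>.05)&red
    X=C[near];print("lowest red",X[np.argsort(X[:,2])[:5]] if len(X)>5 else len(X))
E
```

```text
{'time': 38.83, 'ee_pos': [0.45, -0.35, 0.32], 'tcp_rot': [179.77, -0.56, -176.13], 'wrist_force': [-0.64, 0.89, -3.03], 'torque': [0.02, 0.07, -0.0], 'opening': 0.06, 'grasp_force': 22.59, 'q': [-37.83, 11.23, 24.41, 103.76, -0.2, -41.69]}
wrist 4857 [(-20, -45), (-10, -43), (0, 11), (10, -66), (20, -74), (110, -144), (120, -150)]
scene 1769 [(-20, -60), (-10, -46), (0, -55), (10, -70), (20, -79), (30, -86), (40, -91), (50, -103), (60, -112), (70, -118), (80, -120), (90, -130), (100, -138), (110, -144), (120, -147)]
low brassy in blue bin 281
hoptop 669 rect mm [698.8 -43.8 136.8 140.3   2.4] med [724.  -50.6 149.9] zmax 156.9
blue 638 rect mm [691.1 -45.4 127.8 110.    3.3] med [715.2 -50.5   5.1] zmax 56.3
knob 96 rect mm [575.8 -48.5  44.4  12.    1.5] med [574.5 -47.5 170.6] zmax 173.3
scene brass px in bin 195
[35, 113]
lowest red [[ 0.54930336 -0.29577129  0.13995887]
 [ 0.55691896 -0.35710867  0.14179339]
 [ 0.55542606 -0.3542371   0.1423313 ]
 [ 0.54313135 -0.2965977   0.14260364]
 [ 0.54800017 -0.29617603  0.14308371]]
top brass px in bin 285
[121, 47, 60]
lowest red [[ 0.54315556 -0.29769901  0.14111425]
 [ 0.53800558 -0.29952744  0.14237216]
 [ 0.54810524 -0.29724729  0.14281011]
 [ 0.55058652 -0.29710294  0.14344919]
 [ 0.54050561 -0.29654471  0.14379546]]
```

>>> servo_tool:
  rows:
    - {"offset": [0,0,0.3],"yaw": 0,"claw": 0.306}
    - {"offset": [0,0,0.6],"yaw": 0,"claw": 0.306}
    - {"offset": [0,0,0.8],"yaw": 0,"claw": 0.306}
    - {"offset": [0,0,0.88],"yaw": 0,"claw": 0.306}
    - {"offset": [0,0,0.9],"yaw": 0,"claw": 0.306}

```text
time: 39.8
ee_pos: [0.4534, -0.3525, 0.2315]
tcp_rot: [179.9, -0.4, -176.1]
wrist_force: [-5.9, 3.0, 8.2]
opening: 0.0594
grasp_force: 23.8
```

>>> servo_tool:
  rows:
    - {"offset": [0.1,0,0.07],"yaw": 0,"claw": 0.306}
    - {"offset": [0.19,0,0.13],"yaw": 0,"claw": 0.306}
    - {"offset": [0.29,0,0.21],"yaw": 0,"claw": 0.306}
    - {"offset": [0.39,0,0.28],"yaw": 0,"claw": 0.306}

```text
time: 40.3
ee_pos: [0.4147, -0.3556, 0.2042]
tcp_rot: [180.0, -0.3, -176.1]
wrist_force: [-2.0, 1.2, 1.0]
opening: 0.0594
grasp_force: 22.6
```

```bash
python3 side.py
```

```text
{'time': 40.3, 'ee_pos': [0.41, -0.36, 0.2], 'tcp_rot': [179.96, -0.32, -176.08], 'wrist_force': [-1.99, 1.18, 1.04], 'torque': [0.29, 0.01, 0.04], 'opening': 0.06, 'grasp_force': 22.59, 'q': [-40.52, 3.97, 3.56, 89.85, -0.2, -44.44]}
wrist 15327 [(-20, -77), (-10, -54), (0, 12), (10, -1), (60, -80), (70, -83), (80, -87), (90, -93), (100, -99), (110, -105), (120, -110), (130, -114), (140, -120)]
scene 1721 [(-20, -90), (-10, -70), (0, -44), (10, -56), (20, -65), (30, -67), (40, -73), (50, -77), (60, -81), (70, -98), (80, -95), (90, -85), (100, -44), (110, -107), (120, -108), (130, -113), (140, -118), (150, -114)]
low brassy in blue bin 284
```

>>> servo_tool:
  rows:
    - {"offset": [0.13,0,0.13],"yaw": 0,"claw": 0.306}
    - {"offset": [0.25,0,0.26],"yaw": 0,"claw": 0.306}
    - {"offset": [0.33,0,0.36],"yaw": 0,"claw": 0.306}
    - {"offset": [0.4,0,0.46],"yaw": 0,"claw": 0.306}
    - {"offset": [0.45,0,0.55],"yaw": 0,"claw": 0.306}
    - {"offset": [0.49,0,0.62],"yaw": 0,"claw": 0.306}
    - {"offset": [0.52,0,0.68],"yaw": 0,"claw": 0.306}
    - {"offset": [0.53,0,0.71],"yaw": 0,"claw": 0.306}
    - {"offset": [0.53,0,0.71],"yaw": 0,"claw": 0.306}

```text
time: 41.58
ee_pos: [0.3613, -0.3586, 0.1326]
tcp_rot: [179.9, -0.4, -176.1]
wrist_force: [-0.9, 1.6, 4.4]
opening: 0.0596
grasp_force: 21.1
```

```bash
python3 side.py; python3 tr.py
```

```text
{'time': 41.58, 'ee_pos': [0.36, -0.36, 0.13], 'tcp_rot': [179.86, -0.4, -176.07], 'wrist_force': [-0.89, 1.65, 4.45], 'torque': [0.37, 0.17, -0.04], 'opening': 0.06, 'grasp_force': 21.14, 'q': [-44.68, -0.93, -9.34, 81.96, -0.21, -48.61]}
wrist 14629 [(-20, 59), (-10, 52), (10, 15), (20, -70), (50, -82), (60, -51), (70, -54), (80, -60), (90, -65), (100, -73), (110, -81)]
scene 1548 [(20, -40), (30, -41), (40, -47), (50, -44), (60, -45), (70, -49), (80, -54), (90, -48), (100, -13), (110, -6), (120, -48), (130, -48), (140, -46), (150, -47), (160, -48), (170, -47), (180, -47), (190, -49)]
low brassy in blue bin 285
[ 0.3613 -0.3587  0.1326] [ 179.87   -0.41 -176.07] 41.725 [-44.7  -0.9  -9.3  82.   -0.2 -48.6]
wrist bar 0
wrist handle 9007 rect mm [ 358.1 -357.2   29.6   86.9    3.5] med [ 350.9 -357.6  142. ] zmax 153.5
wrist handtop 8219 rect mm [ 358.  -357.3   29.4   86.     4. ] med [ 350.3 -357.7  142.3] zmax 153.5
wrist walls 293 rect mm [ 429.2 -352.4   30.5   95.7    1.6] med [ 425.8 -307.3   82.5] zmax 85.5
top bar 179 rect mm [ 463.6 -350.8   12.1   97.8    3.9] med [ 463.9 -352.5  141.4] zmax 145.1
top handle 159 rect mm [ 368.8 -356.3   25.7   67.5    3.7] med [ 373.2 -353.5  112.5] zmax 140.2
top handtop 9 rect mm [ 363.4 -332.8   22.2    5.5   55.6] med [ 367.1 -327.5  139.9] zmax 142.5
top walls 314 rect mm [ 463.  -351.7  168.3  101.     3.8] med [ 446.6 -312.1   84.8] zmax 97.6
scene bar 99 rect mm [ 465.3 -350.6   16.1   99.1    2.8] med [ 466.8 -349.9  139.7] zmax 145.4
scene handle 301 rect mm [ 368.2 -357.3   88.1   36.6   87.1] med [ 368.7 -361.9  126.4] zmax 151.7
scene handtop 90 rect mm [ 361.7 -357.7   26.9   88.6    3. ] med [ 361.7 -371.   142. ] zmax 153.1
scene walls 268 rect mm [ 464.4 -352.1  170.5  107.8    3.4] med [ 438.9 -343.4   83.3] zmax 95.9
```

>>> servo_tool:
  rows:
    - {"offset": [-0.03,0,0],"yaw": 0,"claw": 0.306}
    - {"offset": [-0.07,0,0],"yaw": 0,"claw": 0.306}
    - {"offset": [-0.07,0,0],"yaw": 0,"claw": 0.306}
    - {"offset": [-0.07,0,0],"yaw": 0,"claw": 0.25}
    - {"offset": [-0.07,0,0],"yaw": 0,"claw": 0}
    - {"offset": [-0.07,0,0],"yaw": 0,"claw": 0}
    - {"offset": [-0.07,0,0],"yaw": 0,"claw": 0}

```text
time: 42.75
ee_pos: [0.368, -0.3582, 0.1316]
tcp_rot: [179.8, -0.5, -176.1]
wrist_force: [0.4, 0.4, -0.5]
opening: 0.0855
grasp_force: 0.0
```

>>> servo_tool:
  rows:
    - {"offset": [0,0,-0.2],"yaw": 0,"claw": 0}
    - {"offset": [0,0,-0.6],"yaw": 0,"claw": 0}
    - {"offset": [0,0,-1.0],"yaw": 0,"claw": 0}

```text
time: 43.12
ee_pos: [0.3687, -0.3583, 0.2326]
tcp_rot: [179.8, -0.5, -176.1]
wrist_force: [0.1, -0.7, 0.0]
opening: 0.0856
grasp_force: 0.0
```

>>> servo_tool:
  rows:
    - {"offset": [0.3,0,-0.3],"yaw": 0,"claw": 0}
    - {"offset": [0.6,0,-0.5],"yaw": 0,"claw": 0}
    - {"offset": [0.6,0,-0.5],"yaw": 0,"claw": 0}

```text
time: 43.5
ee_pos: [0.3086, -0.3632, 0.2841]
tcp_rot: [-180.0, -0.3, -176.2]
wrist_force: [-0.7, -0.4, 0.1]
opening: 0.085
grasp_force: 0.0
```

```bash
python3 tr.py; python3 hop.py
python3 - <<'E'
from h import *
p,d=camera("scene");q,e=camera("top");cv2.imwrite("pics/v10.png",cv2.hconcat([cv2.resize(p[60:260,120:420,::-1],(400,267)),cv2.resize(q[90:310,180:510,::-1],(400,267))]))
C=cloud("top",e);Z=C[...,2];v,u=np.mgrid[:400,:640]
for n,bb in dict(tin=(415,100,480,160),jar=(275,215,310,250),tape=(335,215,385,265),spray=(190,140,235,185)).items():
    show(n,C[(u>=bb[0])&(u<=bb[2])&(v>=bb[1])&(v<=bb[3])&(Z>.03)])
z=np.load("top0.npz")["p"];print("screwdriver diff",np.abs(z[205:290,380:412].astype(int)-q[205:290,380:412]).mean())
E
```

```text
[ 0.3086 -0.3632  0.2841] [-179.99   -0.35 -176.18] 43.5 [-49.5  -4.    4.4  98.7  -0.3 -53.3]
wrist bar 1120 rect mm [ 468.5 -350.3   11.9   97.3    3.5] med [ 465.7 -350.7  140.1] zmax 142.0
wrist handle 1297 rect mm [ 362.5 -357.1   24.6   58.9    4.3] med [ 356.5 -357.6  141.6] zmax 145.1
wrist handtop 1170 rect mm [ 357.4 -357.5   14.    59.     4. ] med [ 355.9 -357.7  141.9] zmax 145.1
wrist walls 1006 rect mm [ 441.6 -352.   113.9   99.2    3.7] med [ 413.6 -387.7   85.2] zmax 98.4
top bar 176 rect mm [ 470.2 -350.6   12.    98.     3.8] med [ 470.  -349.7  141.7] zmax 144.8
top handle 408 rect mm [ 369.  -357.8   36.4   59.5    3.6] med [ 368.4 -355.3  129.4] zmax 146.2
top handtop 162 rect mm [ 359.1 -358.8   16.5   58.8    3.6] med [ 359.7 -356.1  141.7] zmax 146.8
top walls 299 rect mm [ 468.4 -351.8  168.7  100.8    3.6] med [ 455.5 -311.2   84.7] zmax 96.2
scene bar 110 rect mm [ 472.3 -350.4   14.4  101.9    3.2] med [ 473.5 -348.5  139.6] zmax 144.9
scene handle 285 rect mm [ 372.2 -346.6   41.5   84.1    2.7] med [ 371.8 -356.3  122.9] zmax 145.8
scene handtop 82 rec
[... 201 characters left out ...]
.  -43.8 136.5 140.5   2.3] med [721.4 -50.4 150.3] zmax 156.3
blue 639 rect mm [621.5 -36.3 123.1 285.6  76.4] med [714.2 -50.3   5.1] zmax 56.0
knob 95 rect mm [575.9 -48.3  44.7  12.    2.8] med [575.7 -47.7 169.9] zmax 173.5
scene hoptop 380 rect mm [700.6 -42.6 137.  142.4   2.1] med [707.3 -99.4 150.7] zmax 156.9
tin 1491 rect mm [ 671.4 -140.2  157.   502.5   24.1] med [ 723.9 -325.2  109.1] zmax 114.0
jar 388 rect mm [461.1  94.3  58.9  85.3  78.6] med [450.5  94.5  75. ] zmax 1048.1
tape 433 rect mm [465.6 -50.1 205.3  88.   50.4] med [427.8 -95.7  40.3] zmax 44.7
spray 682 rect mm [565.7 199.8 311.1  59.   53.6] med [636.4 293.8 149. ] zmax 153.6
screwdriver diff 10.534313725490197
```

View pics/v10.png

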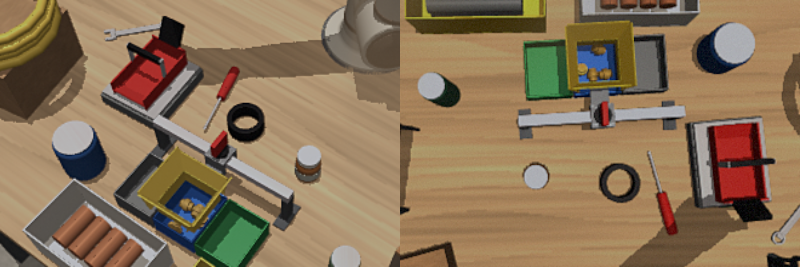

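The final view shows all four fittings in the blue bin at (598,70), the empty tray on the scale, the knob tight, and the bystanders in place. Handing in.

```bash
python3 -c "
from workcell import *
print(job_done())"
```

```text
the job is handed in; nothing more can be done
None
```

The job is handed in, at about 44 s of the 72 s: the hopper is clamped tight over the blue bin, the tray was weighed, all four fittings are in the blue bin, the empty tray is back on the scale, and the bystanders are where they were.

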